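# Push the saddle base home and close the fixture's three clamp bolts

### The arm

A 6-joint arm with a two-finger parallel gripper is mounted at the origin on the work surface; the furniture and walls round the work are solid. World frame = base frame: x ahead of the robot, y to its left, z up, the work surface at z = 0. Lengths are in m, angles in rad, forces in N, time in s.
With the tool pointing down it reaches from about 0.375 to 0.975 m from the base axis. Payload 3.8 kg.
Tool frame: the origin (TCP) lies between the finger pads; the fingertips stand 22 mm ahead of it and the grasp point (between the pads) lies 3 mm ahead of it (bot.finger_overhang is the distance from the TCP to the fingertips, in m); x points along the fingers, y is the direction in which the jaws open and shut, and the axes are right-handed (so a half turn about x gives the same grasp; the last joint's range is limited). The gripper opens to 85 mm and grips with 20 to 120 N. Pads are 22 mm wide; open, the fingers measure 114 mm over their backs; the gripper's body (76 mm by 85 mm) begins 54 mm behind the grasp point. The pads swing forward as they close: fully open they stand 13 mm farther back than shut.
Start: joints at [-1.184, 0.264, 1.604, -0, 1.274, -0.037], TCP at [0.278, -0.615, 0.253] pointing down, gripper open.
Joint ranges: [-2.63, 2.63], [-0.94, 2.18], [0.31, 2.57], [-1.31, 4.45], [0, 2.66], [-2.55, 2.55]. Speed limits (rad/s): [2.57, 2.57, 3.14, 3.14, 3.14, 3.14].

### API

Orientations are given as a rotation vector (axis times angle).
In Python, from workcell import bot gives the robot as it stands. The module is installed in compiled form; this text tells all that it offers.
- The arm moves only by the tool arm_command, never from a script. Its argument "series" is a list that holds one entry, the list of rows, each a list of 7 numbers: the turn, a rotation vector about the tool's x, y, z in rad, then the shift along the tool's x, y, z in cm, then the opening, from 0 (shut) to 1 (fully open). In form: [[[rx, ry, rz, x, y, z, grip], ...]]. A call has 1 to 10 rows; each row shifts and turns the pose as measured when the row begins, along the tool's axes as they then stand; what a row does not reach is not made up. A row lasts 1/10 s, in which the tool goes at most 50 mm and 8.59 degrees, less where a joint would pass 70% of its speed; a pose out of reach is approached as far as the arm can. A call is refused whole if a number of a shift passes 5 or a number of a turn 0.15, either way. A call with a gripper value outside its range is refused whole. The fingers move at their own pace and stop on an object; "newtons" is the grip in N (left out, the last holds). Time passes only in rows, so rows that do not move let the fingers close. It gives the time, the measured TCP pose, the force and the opening at its end, in the units of the state.
- bot.read_state(): the state, without advancing time (a new reading comes with each control period).
- bot.read_camera(name): name is "scene" or "side" or "wrist"; returns (picture, depth): 384x512x3 uint8, blue, green, red; 384x512 float32, m along the optical axis (not along the pixel's ray), 0 where there is no reading.
- bot.camera_info(name): a dict with "K" (3x3 intrinsics, pixels), "extrinsics" (4x4, takes a point from camera to world coordinates). Camera axes: x right, y down, z forward; pixel columns grow to the right and rows downward; lengths in m; the calibration is good to about 2 mm. A picture is of the moment at which its call begins: read the wrist's pose just before it. camera_info takes no time and is no camera call; for the wrist camera it gives the pose at the moment of the call.
- bot.finish_job(): hands the job in, once; it reports no verdict.
The state is a dict: "time": time; "q": joint angles; "joint_vel": joint speeds; "joint_torque": joint torques, N m; "tool_pos": TCP position; "tcp_rot": TCP orientation; "wrist_force": force on the tool from outside, world axes, zero at the start; "torque": the same for the moment, N m; "width": opening from 0.0 (shut) to 1.0 (fully open).
Only numpy, scipy, OpenCV 4.12 (cv2) and the standard library are available. Lean on these libraries where they do the work, as an engineer would, in place of code of your own. Each camera call takes 0.05 s, during which the arm holds its last target.

### The job

Clamp the saddle base in the dark fixture so that the ratchet can be used on it: first push it gently along the fixture to the left until its foot is fully home against both brass stop pins; the aluminium is soft, so do not ram it. Then turn all three orange T-knobs clockwise to their end stops, so that the straps hold the foot down and it stays against the pins. Leave the other things on the bench where they are.

Things in the scene. Friction and masses are not known exactly. Their poses are not given: they have to be found in the camera images.
- fixture: holding fixture fixed to the bench: aluminium plate 186 x 268 x 12 mm. Origin on the bench below the middle of the saddle's home place; x away from the robot, y left along the slideway, z up. On the plate (z 12 mm) the saddle slides along y between a far guide 7 mm high and a near rail whose lip (top 29 mm above the bench) covers 8 mm of its foot; 2 mm play each side
- saddle: loose light grey aluminium saddle base, 0.7 kg, 20 to 45 mm right of home. Foot 130 x 174 x 9 mm; ribbed block on the foot's right half, top 46 mm above the underside. Origin: centre of the underside. Its own -y points left (fixture +y). Block: own x -47 to 47, y -7 to 78 mm; its upright right face (y 78, 13 to 46 mm high) is 9 mm in from the foot's right edge (y 87)
- saddle_front (a point): point on the left edge of the saddle's foot, near end, mid height of the 9 mm edge, facing the near stop pin; it meets stop_front when home
- saddle_back (a point): the same at the far end of that edge, facing the far stop pin; it meets stop_back when home
- stop_front (a point): point on the near brass stop pin (14 mm across, 7.5 mm high above the plate) where the saddle's foot touches it; fixture x -42, y 87 mm
- stop_back (a point): point on the far stop pin where the saddle's foot touches it; fixture x 42, y 87 mm
- saddle_cap: bystander: loose rounded light grey cap, 94 x 85 x 63 mm, to the left of the fixture
- masking_tape: bystander: roll of beige tape lying flat, 101 mm across, 24 mm high, far to the left, towards the cabinet
- thread_lock: bystander: small red bottle with a white cap, 31 x 31 x 98 mm, standing to the left of the fixture, nearer the robot
- clamp_end (a joint): clamp at the fixture's left end, between the stop pins (fixture x 20, y 110 mm). Strap: along fixture +x when open, to -y over the saddle's left edge when closed. Turn of its captive bolt, clockwise from above: 0 open, 1.45 rad = end stop. The thread draws strap and knob down 3.2 mm on the way; it stays where left; 0.1 to 0.25 N m
- clamp_end_knob (a point): middle of clamp_end's orange T-knob on the bolt's upright axis, 87 mm above the bench when open, 84 mm when closed: a bar 66 mm long, 14 mm thick, 22 mm high (11 mm above and below this point), in line with the strap below it. Site x axis: along the bar, the way the strap points. The saddle's block tops out at 58 mm above the bench
- clamp_back_left (a joint): left clamp on the far side (fixture x 83, y 50 mm). Strap: along fixture -y when open, to -x over the saddle's far edge when closed. Turn of its captive bolt, clockwise from above: 0 open, 1.45 rad = end stop. The thread draws strap and knob down 3.2 mm on the way; it stays where left; 0.1 to 0.25 N m
- clamp_back_left_knob (a point): middle of clamp_back_left's orange T-knob on the bolt's upright axis, 87 mm above the bench when open, 84 mm when closed: a bar 66 mm long, 14 mm thick, 22 mm high (11 mm above and below this point), in line with the strap below it. Site x axis: along the bar, the way the strap points. The saddle's block tops out at 58 mm above the bench
- clamp_back_right (a joint): right clamp on the far side (fixture x 83, y -45 mm). Strap: along fixture -y when open, to -x over the saddle's far edge when closed. Turn of its captive bolt, clockwise from above: 0 open, 1.45 rad = end stop. The thread draws strap and knob down 3.2 mm on the way; it stays where left; 0.1 to 0.25 N m
- clamp_back_right_knob (a point): middle of clamp_back_right's orange T-knob on the bolt's upright axis, 87 mm above the bench when open, 84 mm when closed: a bar 66 mm long, 14 mm thick, 22 mm high (11 mm above and below this point), in line with the strap below it. Site x axis: along the bar, the way the strap points. The saddle's block tops out at 58 mm above the bench
Things that resemble listed ones, but are neither listed nor needed, are in the scene too. Leave any turquoise look-alike of the saddle alone.

How it is judged:
By the outcome, as a careful person would: the job done as asked, in the order asked, and still so for the second after the job is handed in, with the robot touching nothing.
It also fails if it takes over 64 s, if anything falls off the work surface, if the arm or the gripper's body presses on something with over 40 N, if the wrist force passes 120 N, or if a joint passes its speed limit or range.

## Working session

There is one attempt and no reset: what is moved stays moved. The work goes in short steps, Python scripts to look and compute and a tool call to move; the robot and the scene stay as the last step left them, time stands still between calls to the robot, and variables do not carry over. Pictures are saved under pics/ and viewed, and the job is handed in when it is done.

Besides the shell and the picture viewer there is one more tool, called after "Request:" by a JSON object that holds its "name" and its "arguments". arm_command: Moves the arm, as the interface text tells. Its arguments: {"type":"object","properties":{"series":{"type":"array"},"newtons":{"type":"number"}},"required":["series"]}

```bash
mkdir -p pics; ls; python3 - <<'E'
from workcell import bot
import cv2
print(bot.read_state())
for n in ["scene","side","wrist"]:
    p,d=bot.read_camera(n); cv2.imwrite(f"pics/{n}0.png",p)
    import numpy as np; np.save(f"pics/{n}0.npy",d)
    i=bot.camera_info(n); print(n,np.round(i["K"],1).tolist(),np.round(i["extrinsics"],4).tolist())
E
```

```text
pics
{'time': 0.0, 'q': array([-1.18392848e+00,  2.64760514e-01,  1.60539498e+00, -5.81906364e-05,
        1.27369359e+00, -3.69078121e-02]), 'joint_vel': array([-1.02983752e-03, -6.42571863e-04, -1.60647260e-05, -2.98290184e-04,
       -1.03863149e-03, -1.23422793e-03]), 'joint_torque': array([ 6.39274822e-04, -5.15096605e+01, -3.67317796e+01, -1.06009165e-04,
        1.28565927e-02,  1.18640909e-05]), 'tool_pos': array([ 0.2772796 , -0.61466171,  0.25194568]), 'tcp_rot': array([ 1.98789458,  0.42999501, -1.98880491]), 'wrist_force': array([ 0.23132825,  0.28272425, -0.2683316 ]), 'torque': array([-0.01886176,  0.02556409, -0.05798315]), 'width': 1.0023493143976248}
scene [[492.4, 0.0, 255.8], [0.0, 492.4, 196.0], [0.0, 0.0, 1.0]] [[-0.6991, -0.5135, 0.4975, -0.2748], [-0.715, 0.4948, -0.4939, 0.596], [0.0074, -0.701, -0.7131, 0.9663], [0.0, 0.0, 0.0, 1.0]]
side [[488.6, 0.0, 261.1], [0.0, 488.6, 185.0], [0.0, 0.0, 1.0]] [[-0.4764, -0.3874, 0.7893, -0.6083], [-0.8789, 0.2346, -0.4154, 0.4638], [-0.0242, -0.8916, -0.4522, 0.6414], [0.0, 0.0, 0.0, 1.0]]
wrist [[315.6, 0.0, 255.2], [0.0, 315.6, 192.9], [0.0, 0.0, 1.0]] [[0.4123, -0.8722, -0.2631, 0.3436], [-0.911, -0.3955, -0.1165, -0.5841], [-0.0024, 0.2877, -0.9577, 0.3729], [0.0, 0.0, 0.0, 1.0]]
```

View pics/scene0.png

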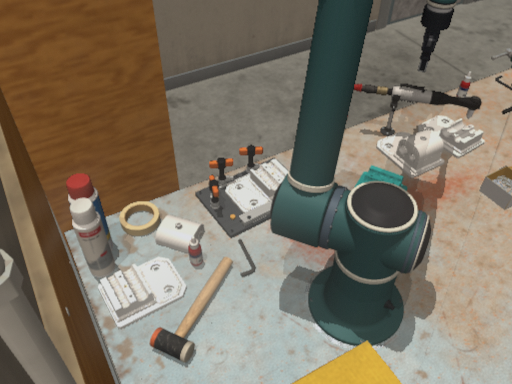

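View pics/side0.png

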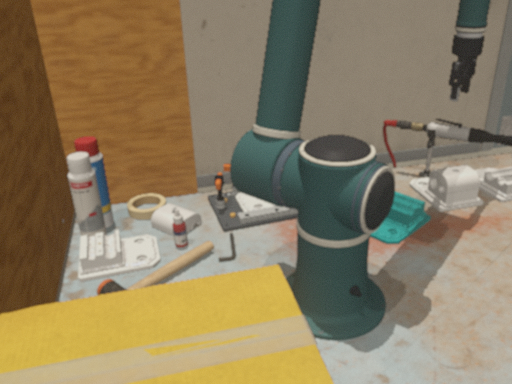

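View pics/wrist0.png

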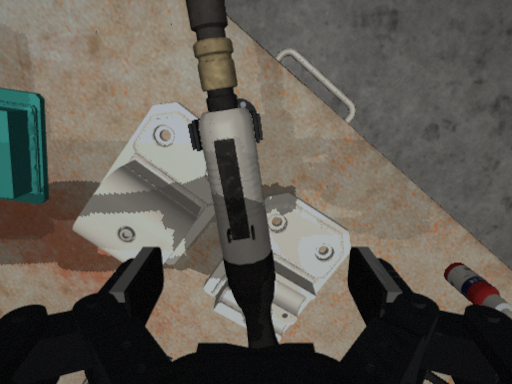

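```bash
cat > h.py <<'E'
import numpy as np, cv2
def ray(info,u,v,z):
    K=info["K"];T=info["extrinsics"]
    d=T[:3,:3]@np.array([(u-K[0,2])/K[0,0],(v-K[1,2])/K[1,1],1.]);o=T[:3,3]
    return o+d*(z-o[2])/d[2]
def proj(info,P):
    K=info["K"];T=info["extrinsics"]
    c=T[:3,:3].T@(np.asarray(P)-T[:3,3]); return (K@c/c[2])[:2]
def orange(p):
    h=cv2.cvtColor(p,cv2.COLOR_BGR2HSV)
    return cv2.inRange(h,(5,170,110),(14,255,255))
def blobs(m,a=12):
    n,l,s,c=cv2.connectedComponentsWithStats(m)
    return [(c[i],s[i]) for i in range(1,n) if s[i][4]>=a]
E
python3 - <<'E'
from h import *
from workcell import bot
p=cv2.imread("pics/scene0.png");i=bot.camera_info("scene")
for c,s in blobs(orange(p)): print(c.round(1),s,ray(i,*c,0.087).round(4))
cv2.imwrite("pics/crop0.png",cv2.resize(p[130:240,180:310],None,fx=6,fy=5.4,interpolation=cv2.INTER_CUBIC)[:600])
E
```

```text
[23.1  2.2] [21  0  5  5 12] [ 1.7807 -0.1041  0.087 ]
[30.  10.8] [26  9  9  5 12] [ 1.6893 -0.0881  0.087 ]
[ 33.6 106.5] [ 30 105   8   4  15] [1.0784 0.2059 0.087 ]
[ 22.2 108.9] [ 19 108   7   4  12] [1.0903 0.2366 0.087 ]
[ 28.2 116.3] [ 26 114   5   5  12] [1.0427 0.2408 0.087 ]
[258.3 149.4] [255 147   8   7  40] [ 0.4629 -0.1443  0.087 ]
[243.  150.3] [240 148   7   6  37] [ 0.4893 -0.1111  0.087 ]
[228.8 161.2] [226 159   7   7  36] [ 0.4828 -0.0525  0.087 ]
[213.  163.7] [210 161   7   7  43] [ 0.5045 -0.0153  0.087 ]
[211.4 177.2] [210 175   4   5  16] [0.4676 0.0222 0.087 ]
[214.7 189. ] [212 186   6   7  33] [0.4289 0.0446 0.087 ]
```

View pics/crop0.png

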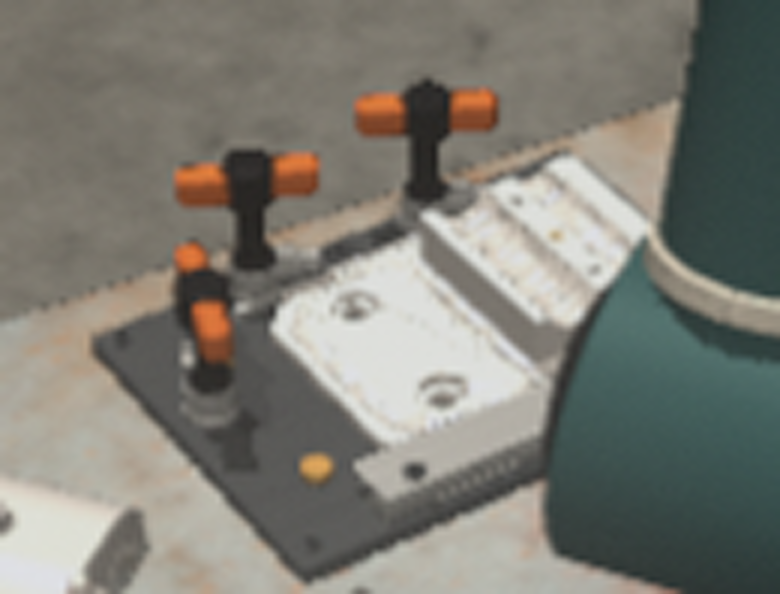

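```bash
cat >> h.py <<'E'
from scipy.spatial.transform import Rotation as Rot
def status(bot,pr=True):
    s=bot.read_state();R=Rot.from_rotvec(s["tcp_rot"]).as_matrix()
    if pr: print("t",round(s["time"],2),"p",s["tool_pos"].round(4),"q6",s["q"][5].round(3),"F",s["wrist_force"].round(1),"M",s["torque"].round(2),"w",round(s["width"],3),"\nR",R.round(3).tolist())
    return s,R
def target(jawang):
    # x down, y = jaw dir at world angle
    y=np.array([np.cos(jawang),np.sin(jawang),0]);x=np.array([0,0,-1.]);return np.c_[x,y,np.cross(x,y)]
def delta(bot,pos,jawang=None):
    s,R=status(bot)
    print("shift cm tool",(R.T@(np.array(pos)-s["tool_pos"])*100).round(2))
    if jawang is not None:
        print("turn tool",Rot.from_matrix(R.T@target(jawang)).as_rotvec().round(3))
E
python3 -c "
from h import *
from workcell import bot
delta(bot,[0.40,-0.10,0.36],-0.186)"
```

```text
t 0.15 p [ 0.2774 -0.6148  0.2522] q6 -0.037 F [ 0.1 -0.2 -0.8] M [ 0.    0.04 -0.01] w 1.001 
R [[-0.001, 0.411, -0.912], [0.002, -0.912, -0.411], [-1.0, -0.002, -0.0]]
shift cm tool [-10.7  -41.9  -32.35]
turn tool [-0.961 -0.001  0.002]
```

Request:
{"name": "arm_command", "arguments": {"series": [[[-0.137, 0, 0, -1.5, 0, 0, 0], [-0.137, 0, 0, -1.5, 0, 0, 0], [-0.137, 0, 0, -1.5, 0, 0, 0], [-0.137, 0, 0, -1.5, 0, 0, 0], [-0.137, 0, 0, -1.5, 0, 0, 0], [-0.137, 0, 0, -1.5, 0, 0, 0], [-0.137, 0, 0, -1.5, 0, 0, 0]]]}}

```text
time: 0.85
tool_pos: [0.2762, -0.6119, 0.3521]
tcp_rot: [1.327, 1.151, -1.318]
wrist_force: [-0.3, 0.2, -1.2]
width: 0.001
```

```bash
python3 -c "
from h import *
from workcell import bot
delta(bot,[0.385,-0.18,0.36],-0.186)"
```

```text
t 0.85 p [ 0.2762 -0.6119  0.3521] q6 -1.034 F [-0.3  0.2 -1.2] M [-0.03 -0.03  0.03] w 0.001 
R [[-0.007, 0.989, -0.15], [0.016, -0.15, -0.989], [-1.0, -0.009, -0.015]]
shift cm tool [ -0.18   4.28 -44.34]
turn tool [ 0.036 -0.015  0.009]
```

Request:
{"name": "arm_command", "arguments": {"series": [[[0.03, -0.01, 0.01, 0, 0.4, -4.5, 0], [0, 0, 0, 0, 0.4, -4.5, 0], [0, 0, 0, 0, 0.4, -4.5, 0], [0, 0, 0, 0, 0.4, -4.5, 0], [0, 0, 0, 0, 0.4, -4.5, 0], [0, 0, 0, 0, 0.4, -4.5, 0], [0, 0, 0, 0, 0.4, -4.5, 0], [0, 0, 0, 0, 0.4, -4.5, 0], [0, 0, 0, 0, 0.4, -4.5, 0], [0, 0, 0, 0, 0.4, -4, 0]]]}}

```text
time: 1.85
tool_pos: [0.3946, -0.1708, 0.3511]
tcp_rot: [1.35, 1.116, -1.343]
wrist_force: [1.8, -0.1, -0.6]
width: -0.001
```

```bash
python3 -c "
from h import *
from workcell import bot
delta(bot,[0.385,-0.18,0.36],-0.186)"
```

```text
t 1.85 p [ 0.3946 -0.1708  0.3511] q6 -0.282 F [ 1.8 -0.1 -0.6] M [-0.03 -0.05  0.03] w -0.001 
R [[0.002, 0.982, -0.187], [0.004, -0.187, -0.982], [-1.0, 0.002, -0.004]]
shift cm tool [-0.9  -0.77  1.08]
turn tool [-0.002 -0.004 -0.002]
```

Request:
{"name": "arm_command", "arguments": {"series": [[[0, 0, 0, 0, 0, 0, 0]]]}}

```text
time: 1.95
tool_pos: [0.3952, -0.1667, 0.3511]
tcp_rot: [1.348, 1.12, -1.338]
wrist_force: [-1.0, -0.6, -0.1]
width: -0.004
```

```bash
python3 - <<'E'
from h import *
from workcell import bot
import pickle
for n in ["wrist","scene"]:
    status(bot); i=bot.camera_info(n); p,d=bot.read_camera(n)
    pickle.dump((p,d,i),open(f"pics/{n}1.pkl","wb"))
    print(n)
    for c,s in blobs(orange(p)):
        X=ray(i,*c,0.087)
        if abs(X[0]-.45)<.15 and abs(X[1])<.3: print(c.round(1),s,X.round(4),d[int(c[1]),int(c[0])])
    cv2.imwrite(f"pics/{n}1.png",cv2.resize(p,None,fx=1.5,fy=1.5) if n=="wrist" else cv2.resize(p[100:250,150:350],None,fx=4,fy=4,interpolation=cv2.INTER_CUBIC))
E
```

```text
t 1.95 p [ 0.3952 -0.1667  0.3511] q6 -0.281 F [-1.  -0.6 -0.1] M [-0.09  0.02  0.01] w -0.004 
R [[0.003, 0.983, -0.181], [0.006, -0.181, -0.983], [-1.0, 0.002, -0.006]]
wrist
[327.5   7.7] [319   0  17  19 202] [ 0.5025 -0.0139  0.087 ] 0.33354175
[311.   47.2] [304  36  17  23 230] [ 0.4798 -0.0498  0.087 ] 0.34402984
[323.9 100.6] [315  92  17  19 160] [ 0.4871 -0.1094  0.087 ] 0.36037326
[304.6 134.1] [298 125  16  19 177] [ 0.4596 -0.1438  0.087 ] 0.37044802
t 2.0 p [ 0.3947 -0.1685  0.351 ] q6 -0.282 F [-0.4 -0.   0.2] M [-0.    0.01  0.  ] w -0.002 
R [[0.002, 0.983, -0.182], [0.004, -0.182, -0.983], [-1.0, 0.002, -0.004]]
scene
[258.6 148.7] [255 147   8   5  29] [ 0.4647 -0.1469  0.087 ] 1.3484676
[243.  149.9] [240 148   7   6  31] [ 0.4906 -0.1123  0.087 ] 1.3379813
[228.9 160.7] [226 159   7   5  30] [ 0.4842 -0.0542  0.087 ] 1.3085188
[212.9 163.6] [210 161   7   7  40] [ 0.5053 -0.0156  0.087 ] 1.3043733
[211.4 177.2] [210 175   4   5  16] [0.4676 0.0222 0.087 ] 1.2623842
[214.6 188.9] [212 186   6   7  32] [0.4293 0.0445 0.087 ] 1.2297809
```

View pics/wrist1.png

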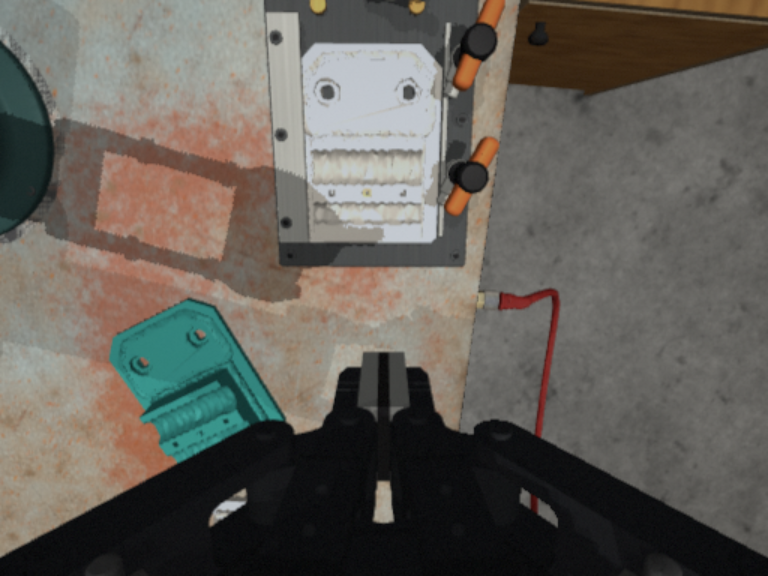

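View pics/scene1.png

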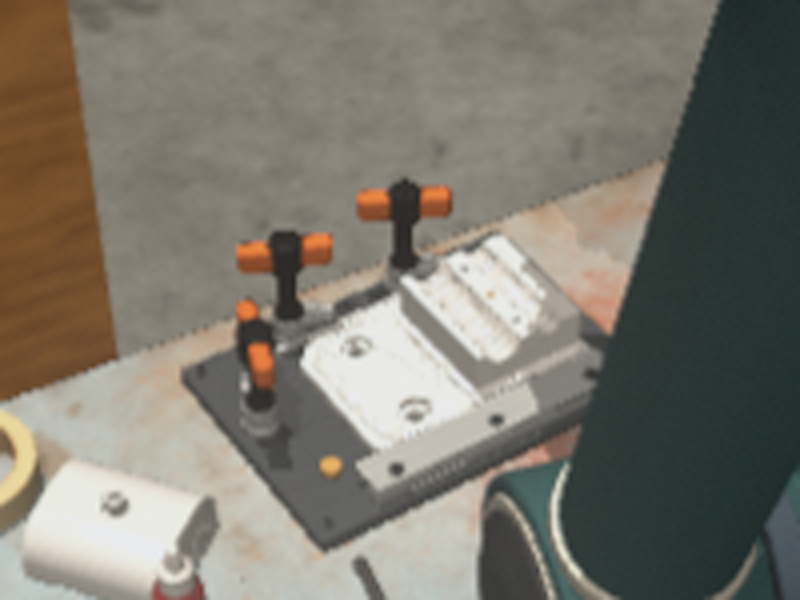

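```bash
python3 - <<'E'
from h import *
import pickle
p,d,i=pickle.load(open("pics/wrist1.pkl","rb"))
cv2.imwrite("pics/w1crop.png",cv2.resize(p[0:190,165:365],None,fx=4,fy=3.15,interpolation=cv2.INTER_CUBIC))
# height map along column x=fixed through the saddle
K=i["K"];T=i["extrinsics"]
v,u=np.mgrid[0:384,0:512]
c=np.stack([(u-K[0,2])/K[0,0]*d,(v-K[1,2])/K[1,1]*d,d],-1)
W=c@T[:3,:3].T+T[:3,3]
for uu in (230,250,270):
  print(uu,[(vv,W[vv,uu].round(3).tolist()) for vv in range(78,185,3)])
E
```

```text
230 [(78, [0.38, -0.061, 0.025]), (81, [0.379, -0.064, 0.027]), (84, [0.379, -0.068, 0.024]), (87, [0.378, -0.072, 0.026]), (90, [0.377, -0.075, 0.024]), (93, [0.379, -0.08, 0.057]), (96, [0.378, -0.084, 0.058]), (99, [0.377, -0.087, 0.059]), (102, [0.376, -0.091, 0.047]), (105, [0.375, -0.094, 0.045]), (108, [0.374, -0.098, 0.043]), (111, [0.373, -0.102, 0.044]), (114, [0.372, -0.106, 0.046]), (117, [0.372, -0.109, 0.046]), (120, [0.371, -0.113, 0.053]), (123, [0.371, -0.116, 0.059]), (126, [0.37, -0.12, 0.058]), (129, [0.369, -0.124, 0.056]), (132, [0.369, -0.127, 0.058]), (135, [0.368, -0.132, 0.053]), (138, [0.366, -0.136, 0.049]), (141, [0.366, -0.14, 0.049]), (144, [0.365, -0.144, 0.05]), (147, [0.365, -0.147, 0.054]), (150, [0.364, -0.15, 0.058]), (153, [0.363, -0.154, 0.059]), (156, [0.362, -0.158, 0.057]), (159, [0.362, -0.162, 0.059]), (162, [0.356, -0.174, 0.011]), (165, [0.355, -0.178, 0.012]), (168, [0.354, -0.183, 0.012]), (171, [0.353, -0.188, 0.01]), (174, [0.352, -0.192, 0.013]), (177, [0.35, -0.199, 0.0]), (180, [0.349, -0.204, -0.0]), (183, [0.348, -0.208, -0.0])]

[... 1501 characters left out ...]
 [0.423, -0.119, 0.048]), (120, [0.422, -0.122, 0.054]), (123, [0.422, -0.126, 0.058]), (126, [0.421, -0.13, 0.047]), (129, [0.421, -0.134, 0.048]), (132, [0.42, -0.137, 0.057]), (135, [0.419, -0.141, 0.057]), (138, [0.419, -0.145, 0.05]), (141, [0.418, -0.149, 0.051]), (144, [0.417, -0.153, 0.052]), (147, [0.417, -0.156, 0.056]), (150, [0.416, -0.16, 0.058]), (153, [0.415, -0.164, 0.059]), (156, [0.415, -0.168, 0.058]), (159, [0.414, -0.172, 0.058]), (162, [0.414, -0.185, 0.012]), (165, [0.413, -0.189, 0.012]), (168, [0.412, -0.194, 0.012]), (171, [0.412, -0.198, 0.012]), (174, [0.411, -0.202, 0.013]), (177, [0.41, -0.21, -0.001]), (180, [0.409, -0.215, -0.0]), (183, [0.408, -0.219, -0.0])]
```

View pics/w1crop.png

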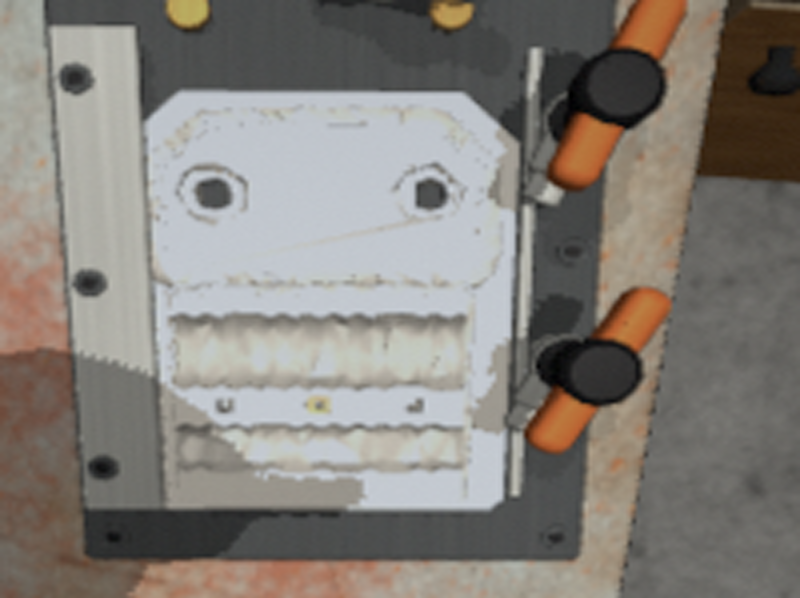

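```bash
python3 - <<'E'
from h import *
import pickle
p,d,i=pickle.load(open("pics/wrist1.pkl","rb"))
K=i["K"];T=i["extrinsics"]
v,u=np.mgrid[0:384,0:512]
c=np.stack([(u-K[0,2])/K[0,0]*d,(v-K[1,2])/K[1,1]*d,d],-1)
W=c@T[:3,:3].T+T[:3,3]
for name,(a,b) in dict(br=(315,118),bl=(319,27)).items():
    m=(W[...,2]>0.072)&(abs(u-a)<30)&(abs(v-b)<32)&(W[...,2]<.12)
    P=W[m];print(name,m.sum(),P[:,2].max().round(3), P.mean(0).round(4))
    top=P[P[:,2]>np.percentile(P[:,2],97)-.004]; print("top",len(top),top.mean(0).round(4))
    ob=m&(orange(p)>0);Q=W[ob];Q=Q[Q[:,2]>.09];print("orange",((Q.max(0)+Q.min(0))/2).round(4),len(Q))
    x=Q[:,:2]-Q[:,:2].mean(0);w,V=np.linalg.eigh(x.T@x);print("bar ang deg",np.degrees(np.arctan2(V[1,1],V[0,1])).round(1),"len",np.ptp(x@V[:,1]).round(4))
# guide edges / saddle right-left
def fit(pts):
    pts=np.array(pts);b=np.polyfit(pts[:,0],pts[:,1],1);return b
e=[];f=[]
for uu in range(205,290,2):
    z=W[140:185,uu,2]; k=np.where(z>0.05)[0].max();
    e.append(W[140+k,uu,:2])
    k=np.where(z>0.006)[0].max();f.append(W[140+k,uu,:2])
for n,g in(("block",e),("plate",f)):
    b=fit(g);print(n,"yaw",np.arctan(b[0]).round(4),"pt at x=.39",np.polyval(b,.39).round(4))
E
```

```text
br 874 0.102 [ 0.4718 -0.1248  0.0964]
top 441 [ 0.4723 -0.1258  0.0992]
orange [ 0.4719 -0.1266  0.0955] 336
bar ang deg 51.4 len 0.064
bl 1016 0.103 [ 0.4883 -0.0342  0.0971]
top 501 [ 0.4897 -0.033   0.0997]
orange [ 0.4893 -0.0347  0.0955] 431
bar ang deg 57.6 len 0.0616Traceback (most recent call last):
  File "<stdin>", line 19, in <module>
    return umr_maximum(a, axis, None, out, keepdims, initial, where)
ValueError: zero-size array to reduction operation maximum which has no identity
```

```bash
cat >> h.py <<'E'
YAW=-0.186;O=np.array([0.399,-0.067])
def F(x,y,z): # fixture mm -> world
    c,s=np.cos(YAW),np.sin(YAW);x/=1000;y/=1000
    return [O[0]+c*x-s*y,O[1]+s*x+c*y,z/1000]
def inF(P):
    c,s=np.cos(YAW),np.sin(YAW);d=np.asarray(P)[:2]-O;return (np.array([c*d[0]+s*d[1],-s*d[0]+c*d[1],P[2]])*1000).round(1)
E
python3 -c "
from h import *
from workcell import bot
delta(bot,F(0,-138,58),YAW)"
```

```text
t 2.05 p [ 0.3946 -0.17    0.351 ] q6 -0.283 F [ 0.1  0.2 -0.5] M [ 0.01 -0.01 -0.  ] w -0.001 
R [[0.002, 0.983, -0.184], [0.003, -0.184, -0.983], [-1.0, 0.002, -0.004]]
shift cm tool [29.29 -1.52  3.7 ]
turn tool [ 0.001 -0.004 -0.002]
```

Request:
{"name": "arm_command", "arguments": {"series": [[[0, 0, 0, 3, -0.7, 1.7, 0], [0, 0, 0, 4, -0.8, 2, 0], [0, 0, 0, 4, 0, 0, 0], [0, 0, 0, 4, 0, 0, 0], [0, 0, 0, 4, 0, 0, 0], [0, 0, 0, 2, 0, 0, 0], [0, 0, 0, 0, 0, 0, 0]]]}}

```text
time: 2.75
tool_pos: [0.3712, -0.2157, 0.1358]
tcp_rot: [1.353, 1.102, -1.35]
wrist_force: [0.4, 0.5, -0.3]
width: -0.001
```

```bash
python3 -c "
from h import *
from workcell import bot
delta(bot,F(0,-138,58),YAW)"
```

```text
t 2.75 p [ 0.3712 -0.2157  0.1358] q6 -0.387 F [ 0.4  0.5 -0.3] M [-0.02 -0.01  0.  ] w -0.001 
R [[0.006, 0.981, -0.195], [-0.004, -0.195, -0.981], [-1.0, 0.006, 0.003]]
shift cm tool [ 7.78 -0.08 -1.35]
turn tool [-0.011  0.003 -0.006]
```

Request:
{"name": "arm_command", "arguments": {"series": [[[-0.01, 0, -0.006, 3, 0, -0.4, 0], [0, 0, 0, 2.5, 0, -0.4, 0], [0, 0, 0, 1.5, 0, -0.4, 0], [0, 0, 0, 0.6, 0, 0, 0], [0, 0, 0, 0, 0, 0, 0]]]}}

```text
time: 3.25
tool_pos: [0.376, -0.2123, 0.0626]
tcp_rot: [1.347, 1.101, -1.35]
wrist_force: [-0.3, -0.7, 0.2]
width: -0.002
```

```bash
python3 -c "
from h import *
from workcell import bot
delta(bot,F(0,-115,58),YAW);print(inF(bot.read_state()['tool_pos']))"
```

```text
t 3.25 p [ 0.376  -0.2123  0.0626] q6 -0.369 F [-0.3 -0.7  0.2] M [ 0.05  0.06 -0.  ] w -0.002 
R [[0.005, 0.981, -0.193], [-0.009, -0.193, -0.981], [-1.0, 0.006, 0.008]]
shift cm tool [ 0.43 -0.46 -3.21]
turn tool [-0.008  0.008 -0.006]
[   4.3 -147.1   62.6]
```

Request:
{"name": "arm_command", "arguments": {"series": [[[-0.008, 0.008, -0.006, 0.2, -0.2, -1, 0], [0, 0, 0, 0.2, -0.2, -1, 0], [0, 0, 0, 0, -0.1, -0.7, 0], [0, 0, 0, 0, 0, -0.4, 0], [0, 0, 0, 0, 0, -0.3, 0]]]}}

```text
time: 3.75
tool_pos: [0.3806, -0.1782, 0.0627]
tcp_rot: [1.347, 1.107, -1.341]
wrist_force: [0.2, -3.4, -0.9]
width: 0.0
```

```bash
python3 -c "
from h import *
from workcell import bot
delta(bot,F(0,-89,58),YAW);print(inF(bot.read_state()['tool_pos']))"
```

```text
t 3.75 p [ 0.3806 -0.1782  0.0627] q6 -0.31 F [ 0.2 -3.4 -0.9] M [-0.39  0.09 -0.02] w 0.0 
R [[0.007, 0.983, -0.186], [-0.004, -0.186, -0.983], [-1.0, 0.007, 0.002]]
shift cm tool [ 0.46 -0.26 -2.37]
turn tool [-0.001  0.002 -0.007]
[   2.5 -112.7   62.7]
```

Request:
{"name": "arm_command", "arguments": {"series": [[[0, 0, 0, 0, -0.05, -0.3, 0], [0, 0, 0, 0, -0.05, -0.3, 0], [0, 0, 0, 0, -0.05, -0.3, 0], [0, 0, 0, 0, 0, -0.3, 0], [0, 0, 0, 0, 0, -0.3, 0]]]}}

```text
time: 4.25
tool_pos: [0.3824, -0.1631, 0.063]
tcp_rot: [1.343, 1.105, -1.341]
wrist_force: [-0.8, -1.9, -0.8]
width: -0.004
```

```bash
python3 -c "
from h import *
from workcell import bot
delta(bot,F(0,-89,58),YAW);print(inF(bot.read_state()['tool_pos']))"
```

```text
t 4.25 p [ 0.3824 -0.1631  0.063 ] q6 -0.274 F [-0.8 -1.9 -0.8] M [-0.48  0.03  0.01] w -0.004 
R [[0.008, 0.983, -0.184], [-0.007, -0.184, -0.983], [-1.0, 0.009, 0.005]]
shift cm tool [ 0.5  -0.15 -0.86]
turn tool [ 0.001  0.005 -0.009]
[  1.5 -97.5  63. ]
```

Request:
{"name": "arm_command", "arguments": {"series": [[[0, 0, 0, 0, 0, -0.25, 0], [0, 0, 0, 0, -0.03, -0.2, 0], [0, 0, 0, 0, -0.03, -0.15, 0]]]}}

```text
time: 4.55
tool_pos: [0.3831, -0.1567, 0.063]
tcp_rot: [1.343, 1.105, -1.34]
wrist_force: [0.2, -3.1, -2.1]
width: -0.004
```

```bash
python3 -c "
from h import *
from workcell import bot
delta(bot,F(0,-89,58),YAW);print(inF(bot.read_state()['tool_pos']))"
```

```text
t 4.55 p [ 0.3831 -0.1567  0.063 ] q6 -0.258 F [ 0.2 -3.1 -2.1] M [-0.46  0.04 -0.03] w -0.004 
R [[0.008, 0.983, -0.184], [-0.007, -0.184, -0.983], [-1.0, 0.009, 0.006]]
shift cm tool [ 0.5  -0.1  -0.21]
turn tool [ 0.001  0.006 -0.009]
[  1.  -91.1  63. ]
```

Request:
{"name": "arm_command", "arguments": {"series": [[[0, 0, 0, 0, 0, -0.15, 0], [0, 0, 0, 0, 0, -0.12, 0]]]}}

```text
time: 4.75
tool_pos: [0.3841, -0.1556, 0.0633]
tcp_rot: [1.339, 1.102, -1.34]
wrist_force: [-1.8, -10.5, -2.1]
width: -0.003
```

Request:
{"name": "arm_command", "arguments": {"series": [[[0, 0, 0, 0, 0, -0.12, 0]]]}}

```text
time: 4.85
tool_pos: [0.3842, -0.1556, 0.0634]
tcp_rot: [1.336, 1.101, -1.34]
wrist_force: [-1.0, -9.6, -1.5]
width: -0.002
```

Request:
{"name": "arm_command", "arguments": {"series": [[[0, 0, 0, 0, 0, -0.12, 0]]]}}

```text
time: 4.95
tool_pos: [0.3842, -0.1556, 0.0634]
tcp_rot: [1.333, 1.099, -1.341]
wrist_force: [-2.2, -8.6, -2.1]
width: 0.003
```

```bash
python3 -c "
from h import *
from workcell import bot
status(bot);print(inF(bot.read_state()['tool_pos']))"
```

```text
t 4.95 p [ 0.3842 -0.1556  0.0634] q6 -0.245 F [-2.2 -8.6 -2.1] M [-1.39  0.4  -0.  ] w 0.003 
R [[0.008, 0.984, -0.179], [-0.017, -0.179, -0.984], [-1.0, 0.011, 0.015]]
[  1.9 -89.8  63.4]
```

Request:
{"name": "arm_command", "arguments": {"series": [[[0, 0.01, -0.01, 0, 0, 1, 0], [0, 0.005, -0.005, 0, 0, 1.5, 0], [0, 0, 0, -2, 0, 0.5, 0], [0, 0, 0, -4, 0, 0, 0], [0, 0, 0, -4, 0, -0.5, 0.5], [0, 0, 0, -4, 0, -2, 0.5], [0, 0, 0, 0, 0, -3, 0.5], [0, 0, 0, 0, 0, -3, 0.5], [0, 0, 0, 0, 0, 0, 0.5]]]}}

```text
time: 5.85
tool_pos: [0.395, -0.0956, 0.2105]
tcp_rot: [1.355, 1.13, -1.343]
wrist_force: [0.1, 0.4, 0.7]
width: 0.499
```

```bash
cat > look.py <<'E'
from h import *
from workcell import bot
import pickle,sys
tag=sys.argv[1]
s,R=status(bot);i=bot.camera_info("wrist");p,d=bot.read_camera("wrist")
pickle.dump((p,d,i),open(f"pics/{tag}.pkl","wb"))
K=i["K"];T=i["extrinsics"];v,u=np.mgrid[0:384,0:512]
c=np.stack([(u-K[0,2])/K[0,0]*d,(v-K[1,2])/K[1,1]*d,d],-1)
W=c@T[:3,:3].T+T[:3,3]
print("tcp inF",inF(s["tool_pos"]))
for n,(x,y) in dict(end=(20,110),bl=(83,50),br=(83,-45)).items():
    C=F(x,y,90); r=np.hypot(W[...,0]-C[0],W[...,1]-C[1])
    m=(r<.05)&(W[...,2]>.075)&(W[...,2]<.115)&(d>0)
    o=m&(orange(p)>0)
    if o.sum()<60: print(n,"not seen");continue
    Q=W[o];Q=Q[Q[:,2]>np.percentile(Q[:,2],60)-.006];xx=Q[:,:2]-Q[:,:2].mean(0);w,V=np.linalg.eigh(xx.T@xx);a=V[:,1]
    e=xx@a; mid=Q[:,:2].mean(0)+a*(e.max()+e.min())/2
    B=m&(p.max(2)<70)&(W[...,2]>.085);bb=W[B]
    print(n,"bar mid",mid.round(4),"inF",inF([*mid,0])[:2],"ang",np.degrees(np.arctan2(a[1],a[0])).round(1),"fix ang",(np.degrees(np.arctan2(a[1],a[0])-YAW)%180).round(1),"len",np.ptp(e).round(4),"zmax",np.percentile(Q[:,2],80).round(4),"hub inF",inF(bb.mean(0)) if len(bb) else None)
cv2.imwrite(f"pics/{tag}.png",cv2.resize(p,None,fx=1.5,fy=1.5,interpolation=cv2.INTER_CUBIC))
E
python3 look.py w2
```

```text
t 5.85 p [ 0.395  -0.0956  0.2105] q6 -0.128 F [0.1 0.4 0.7] M [ 0.   -0.   -0.01] w 0.499 
R [[-0.004, 0.983, -0.186], [0.016, -0.186, -0.982], [-1.0, -0.007, -0.015]]
tcp inF [  1.4 -28.8 210.5]
end bar mid [0.4453 0.0312] inF [ 27.3 105.1] ang 157.0 fix ang 167.7 len 0.0481 zmax 0.0977 hub inF [ 19.5 103.   96.3]
bl bar mid [ 0.4893 -0.0326] inF [82.3 50.5] ang 57.3 fix ang 68.0 len 0.0641 zmax 0.0975 hub inF [81.1 51.  98.5]
br bar mid [ 0.4715 -0.1254] inF [ 82.1 -44. ] ang 51.4 fix ang 62.1 len 0.0646 zmax 0.0971 hub inF [ 80.9 -42.9  97.8]
```

View pics/w2.png

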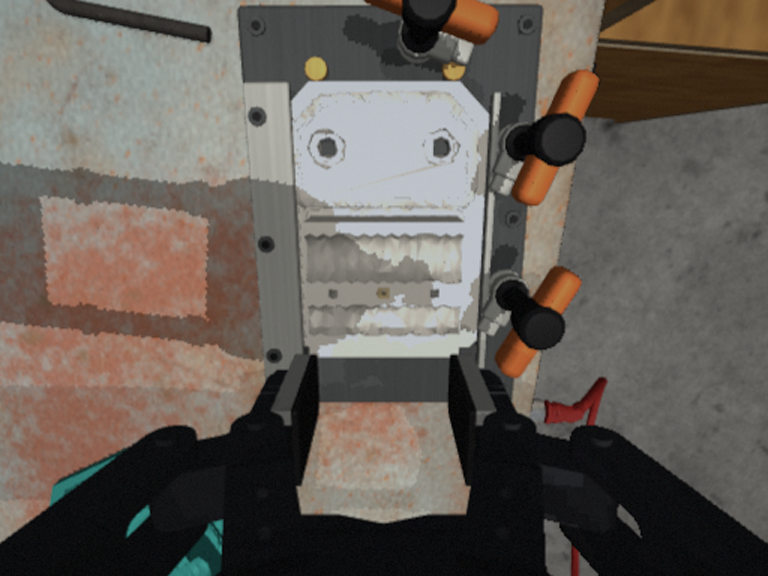

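Request:
{"name": "arm_command", "arguments": {"series": [[[0.13, 0.01, 0, -0.5, 1, 0, 0.5], [0.13, 0, 0, 0, 2, 0, 0.5], [0.13, 0, 0, 0, 2, 0, 0.5], [0.12, 0, 0, 0, 2, 0, 0.5], [0, 0, 0, 0, 0, 0, 0.5]]]}}

```text
time: 6.4
tool_pos: [0.4575, -0.126, 0.2119]
tcp_rot: [1.728, 0.81, -1.718]
wrist_force: [-0.1, 0.3, 0.5]
width: 0.502
```

```bash
python3 -c "
from h import *
from workcell import bot
delta(bot,F(82.5,-44.3,91),-0.673);print(inF(bot.read_state()['tool_pos']))"
```

```text
t 6.4 p [ 0.4575 -0.126   0.2119] q6 0.369 F [-0.1  0.3  0.5] M [0.   0.01 0.01] w 0.502 
R [[-0.007, 0.754, -0.657], [0.028, -0.657, -0.754], [-1.0, -0.024, -0.016]]
shift cm tool [12.08  1.35 -0.77]
turn tool [-0.044 -0.017  0.023]
[ 68.4 -47.2 211.9]
```

Request:
{"name": "arm_command", "arguments": {"series": [[[-0.044, -0.017, 0.023, 1, 0.7, -0.4, 0.5], [0, 0, 0, 3, 0.6, -0.4, 0.5], [0, 0, 0, 2.5, 0, 0, 0.5], [0, 0, 0, 0, 0, 0, 0.5]]]}}

```text
time: 6.8
tool_pos: [0.4702, -0.1292, 0.144]
tcp_rot: [1.678, 0.82, -1.684]
wrist_force: [-0.8, 1.1, -0.5]
width: 0.5
```

```bash
python3 -c "
from h import *
from workcell import bot
delta(bot,F(82.5,-44.3,91),-0.673);print(inF(bot.read_state()['tool_pos']))"
```

```text
t 6.8 p [ 0.4702 -0.1292  0.144 ] q6 0.347 F [-0.8  1.1 -0.5] M [-0.02 -0.    0.02] w 0.5 
R [[-0.004, 0.786, -0.618], [0.001, -0.618, -0.786], [-1.0, -0.004, 0.002]]
shift cm tool [ 5.3  -0.05 -0.39]
turn tool [0.007 0.002 0.004]
[ 81.4 -48.  144. ]
```

Request:
{"name": "arm_command", "arguments": {"series": [[[0, 0, 0, 2.3, 0, -0.3, 0.5], [0, 0, 0, 2, 0, -0.15, 0.5], [0, 0, 0, 1, 0, 0, 0.5], [0, 0, 0, 0, 0, 0, 0.5]]]}}

```text
time: 7.2
tool_pos: [0.4715, -0.1263, 0.092]
tcp_rot: [1.676, 0.824, -1.683]
wrist_force: [-0.3, 0.4, -1.3]
width: 0.494
```

```bash
python3 -c "
from h import *
from workcell import bot
delta(bot,F(82.5,-44.3,91),-0.673);print(inF(bot.read_state()['tool_pos']))
p,d=bot.read_camera('wrist');cv2.imwrite('pics/w3.png',p)"
```

```text
t 7.2 p [ 0.4715 -0.1263  0.092 ] q6 0.349 F [-0.3  0.4 -1.3] M [ 0.01  0.01 -0.01] w 0.494 
R [[-0.005, 0.788, -0.615], [0.002, -0.615, -0.788], [-1.0, -0.005, 0.001]]
shift cm tool [ 0.1  -0.   -0.06]
turn tool [0.011 0.002 0.005]
[ 82.2 -44.8  92. ]
```

View pics/w3.png

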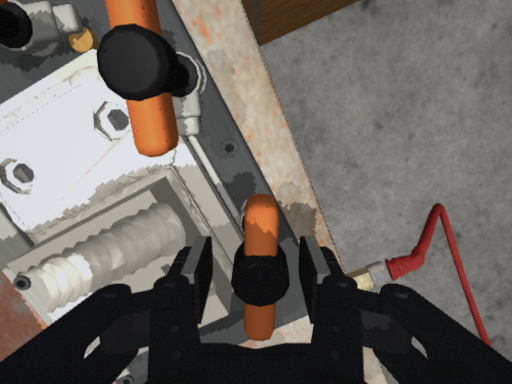

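Request:
{"name": "arm_command", "arguments": {"series": [[[0, 0, 0, 0, 0, 0, 0], [0, 0, 0, 0, 0, 0, 0], [0, 0, 0, 0, 0, 0, 0], [0, 0, 0, 0, 0, 0, 0]]], "newtons": 50}}

```text
time: 7.65
tool_pos: [0.473, -0.1271, 0.0947]
tcp_rot: [1.678, 0.82, -1.679]
wrist_force: [2.0, -0.4, -5.8]
width: 0.272
```

```bash
python3 -c "
from h import *
from workcell import bot
status(bot);print(inF(bot.read_state()['tool_pos']))"
```

```text
t 7.65 p [ 0.473  -0.1271  0.0947] q6 0.348 F [ 2.  -0.4 -5.8] M [-0.1  -0.21  0.01] w 0.272 
R [[-0.001, 0.789, -0.615], [0.0, -0.615, -0.789], [-1.0, -0.001, -0.0]]
[ 83.8 -45.4  94.7]
```

Request:
{"name": "arm_command", "arguments": {"series": [[[0, 0, 0, 0, 0, 0, 0], [0.1, 0, 0, 0.03, 0, 0, 0], [0.12, 0, 0, 0.03, 0, 0, 0], [0.12, 0, 0, 0.03, 0, 0, 0], [0.12, 0, 0, 0.03, 0, 0, 0]]], "newtons": 80}}

```text
time: 8.15
tool_pos: [0.4731, -0.127, 0.0937]
tcp_rot: [1.982, 0.437, -1.982]
wrist_force: [0.8, -1.2, -4.3]
width: 0.258
```

```bash
cat > k.py <<'E'
from h import *
from workcell import bot
s,R=status(bot);print(inF(s['tool_pos']),"jaw fix deg",np.degrees(np.arctan2(R[1,1],R[0,1])-YAW).round(1))
E
python3 k.py; python3 -c "
from workcell import bot
import cv2
p,d=bot.read_camera('wrist');cv2.imwrite('pics/w4.png',p)"
```

```text
t 8.15 p [ 0.4731 -0.127   0.0937] q6 0.824 F [ 0.8 -1.2 -4.3] M [-0.05 -0.14  0.12] w 0.258 
R [[-0.0, 0.42, -0.908], [0.0, -0.908, -0.42], [-1.0, -0.0, 0.0]]
[ 83.9 -45.3  93.7] jaw fix deg -54.5
```

View pics/w4.png

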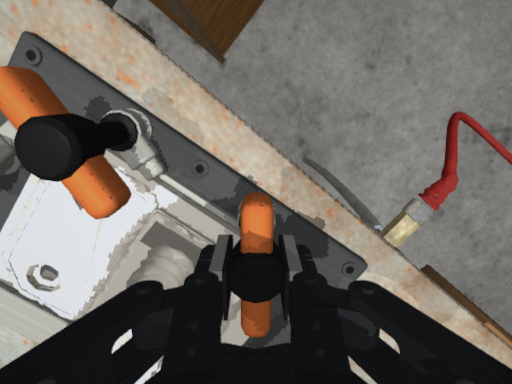

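Request:
{"name": "arm_command", "arguments": {"series": [[[0.12, 0, 0, 0.03, 0, 0, 0], [0.12, 0, 0, 0.03, 0, 0, 0], [0.12, 0, 0, 0.03, 0, 0, 0], [0.08, 0, 0, 0.03, 0, 0, 0]]]}}

```text
time: 8.6
tool_pos: [0.4733, -0.127, 0.0927]
tcp_rot: [-2.212, 0.02, 2.213]
wrist_force: [0.4, -0.3, -4.2]
width: 0.262
```

```bash
python3 k.py
```

```text
t 8.6 p [ 0.4733 -0.127   0.0927] q6 1.276 F [ 0.4 -0.3 -4.2] M [ 0.03 -0.16  0.07] w 0.262 
R [[-0.0, -0.018, -1.0], [0.0, -1.0, 0.018], [-1.0, -0.0, 0.0]]
[ 84.1 -45.2  92.7] jaw fix deg -80.4
```

Request:
{"name": "arm_command", "arguments": {"series": [[[0.06, 0, 0, 0.02, 0, 0, 0], [0.06, 0, 0, 0, 0, 0, 0]]]}}

```text
time: 8.8
tool_pos: [0.4733, -0.1271, 0.0926]
tcp_rot: [-2.15, 0.149, 2.15]
wrist_force: [2.0, -1.3, -6.8]
width: 0.259
```

```bash
python3 k.py
```

```text
t 8.8 p [ 0.4733 -0.1271  0.0926] q6 1.396 F [ 2.  -1.3 -6.8] M [-0.04 -0.26  0.14] w 0.259 
R [[-0.0, -0.138, -0.99], [-0.0, -0.99, 0.138], [-1.0, 0.0, 0.0]]
[ 84.1 -45.3  92.6] jaw fix deg -87.3
```

Request:
{"name": "arm_command", "arguments": {"series": [[[0.06, 0, 0, 0, 0, 0, 0], [0.06, 0, 0, 0, 0, 0, 0]]]}}

```text
time: 9.0
tool_pos: [0.4735, -0.1271, 0.0924]
tcp_rot: [-2.086, 0.268, 2.086]
wrist_force: [1.5, -0.7, -5.4]
width: 0.259
```

```bash
python3 k.py; python3 -c "
from workcell import bot
import cv2
p,d=bot.read_camera('wrist');cv2.imwrite('pics/w5.png',p)"
```

```text
t 9.0 p [ 0.4735 -0.1271  0.0924] q6 1.514 F [ 1.5 -0.7 -5.4] M [ 0.16 -0.22  1.22] w 0.259 
R [[-0.0, -0.252, -0.968], [-0.001, -0.968, 0.252], [-1.0, 0.001, -0.0]]
[ 84.3 -45.3  92.4] jaw fix deg -94.0
```

View pics/w5.png

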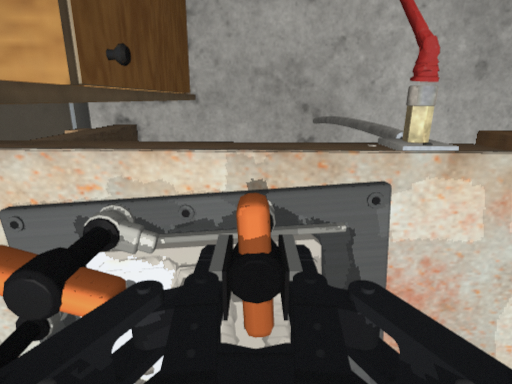

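Request:
{"name": "arm_command", "arguments": {"series": [[[0, 0, 0, 0, 0, 0, 0.5], [0, 0, 0, 0, 0, 0, 0.5], [0, 0, 0, 0, 0, 0, 0.5], [0, 0, 0, -2, 0, 0, 0.5], [0, 0, 0, -4, 0, 0, 0.5], [-0.13, 0, 0, -3, 0, 0, 0.5], [-0.14, 0, 0, 0, 0, 0, 0.5], [-0.14, 0, 0, 0, 0, 0, 0.5], [0, 0, 0, 0, 0, 0, 0.5]]]}}

```text
time: 9.95
tool_pos: [0.4762, -0.1277, 0.1914]
tcp_rot: [2.136, 0.186, -2.121]
wrist_force: [-0.4, 0.1, -0.1]
width: 0.5
```

```bash
python3 look.py w6;python3 k.py
```

```text
t 9.95 p [ 0.4762 -0.1277  0.1914] q6 1.081 F [-0.4  0.1 -0.1] M [-0.01  0.01 -0.08] w 0.5 
R [[0.007, 0.175, -0.984], [-0.002, -0.985, -0.175], [-1.0, 0.003, -0.007]]
tcp inF [ 87.1 -45.4 191.4]
end bar mid [0.4393 0.036 ] inF [ 20.6 108.7] ang 150.7 fix ang 161.4 len 0.0651 zmax 0.0977 hub inF [ 21.5 106.8  97.9]
bl bar mid [ 0.4915 -0.0343] inF [84.8 49.3] ang 57.6 fix ang 68.3 len 0.064 zmax 0.0974 hub inF [85.8 48.3 98.7]
br bar mid [ 0.4737 -0.1262] inF [ 84.3 -44.4] ang 171.2 fix ang 1.9 len 0.0644 zmax 0.095 hub inF [ 84.8 -44.2  97. ]
t 10.0 p [ 0.476  -0.1277  0.1911] q6 1.085 F [-0.7 -0.6  1. ] M [0.03 0.05 0.08] w 0.497 
R [[0.007, 0.172, -0.985], [-0.002, -0.985, -0.172], [-1.0, 0.003, -0.006]]
[ 86.9 -45.4 191.1] jaw fix deg -69.4
```

View pics/w6.png

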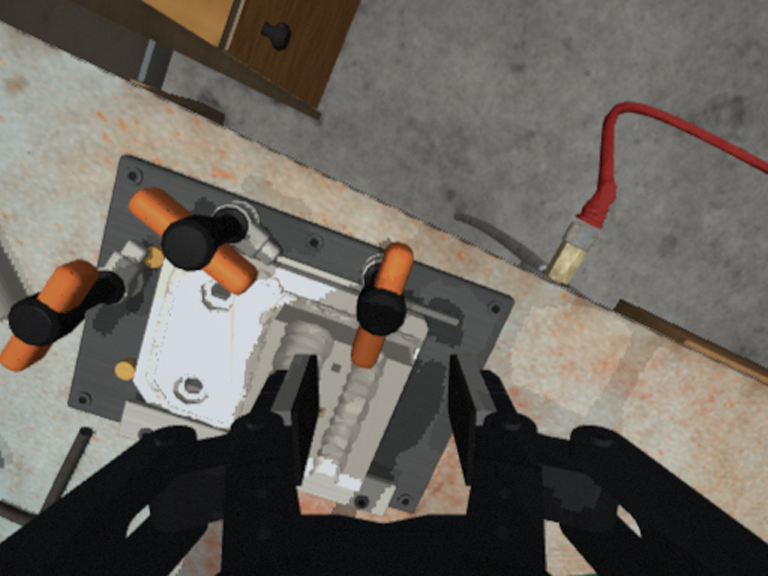

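Request:
{"name": "arm_command", "arguments": {"series": [[[-0.14, 0, 0, 0, 0, 0, 0.5], [-0.14, 0, 0, 0, 0, 0, 0.5], [-0.14, 0, 0, 0, 0, 0, 0.5], [-0.14, 0, 0, 0, 0, 0, 0.5], [-0.14, 0, 0, 0, 0, 0, 0.5], [-0.12, 0, 0, 0, 0, 0, 0.5], [0, 0, 0, 0, -1.9, -4.4, 0.5], [0, 0, 0, 0, -1.9, -4.3, 0.5], [0, 0, 0, 0, 0, 0, 0.5]]]}}

```text
time: 10.9
tool_pos: [0.4896, -0.0328, 0.1889]
tcp_rot: [1.623, 0.876, -1.619]
wrist_force: [0.5, -0.6, 0.1]
width: 0.503
```

```bash
python3 -c "
from h import *
from workcell import bot
delta(bot,F(83.8,50,91),-0.567);print(inF(bot.read_state()['tool_pos']))"
```

```text
t 10.9 p [ 0.4896 -0.0328  0.1889] q6 0.46 F [ 0.5 -0.6  0.1] M [-0.05 -0.   -0.01] w 0.503 
R [[0.003, 0.837, -0.547], [0.0, -0.547, -0.837], [-1.0, 0.002, -0.002]]
shift cm tool [9.79 0.1  0.01]
turn tool [-0.012 -0.002 -0.002]
[ 82.7  50.4 188.9]
```

Request:
{"name": "arm_command", "arguments": {"series": [[[-0.01, 0, 0, 3, 0.1, 0, 0.5], [0, 0, 0, 3, 0, 0, 0.5], [0, 0, 0, 2, 0, 0, 0.5], [0, 0, 0, 1, 0, 0, 0.5], [0, 0, 0, 0, 0, 0, 0.5]]]}}

```text
time: 11.4
tool_pos: [0.4915, -0.0331, 0.0966]
tcp_rot: [1.621, 0.877, -1.616]
wrist_force: [0.3, -0.4, 0.2]
width: 0.499
```

```bash
python3 -c "
from h import *
from workcell import bot
delta(bot,F(83.8,50,91),-0.567);print(inF(bot.read_state()['tool_pos']))
p,d=bot.read_camera('wrist');cv2.imwrite('pics/w7.png',p)"
```

```text
t 11.4 p [ 0.4915 -0.0331  0.0966] q6 0.458 F [ 0.3 -0.4  0.2] M [-0.03 -0.04 -0.02] w 0.499 
R [[0.004, 0.839, -0.544], [-0.001, -0.544, -0.839], [-1.0, 0.004, -0.002]]
shift cm tool [ 0.56 -0.06  0.08]
turn tool [-0.009 -0.001 -0.004]
[84.6 50.5 96.6]
```

View pics/w7.png

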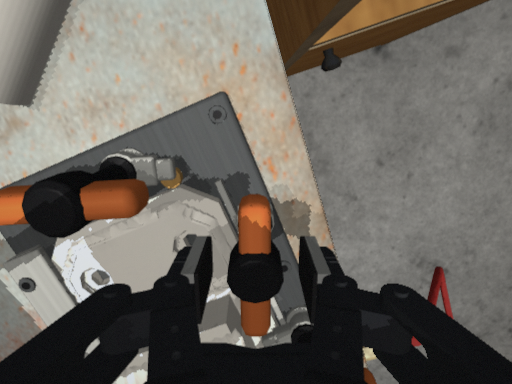

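Request:
{"name": "arm_command", "arguments": {"series": [[[0, 0, 0, 0.5, 0, 0.1, 0.5], [0, 0, 0, 0, 0, 0, 0], [0, 0, 0, 0, 0, 0, 0], [0, 0, 0, 0, 0, 0, 0], [0, 0, 0, 0, 0, 0, 0]]], "newtons": 80}}

```text
time: 11.95
tool_pos: [0.4916, -0.034, 0.0949]
tcp_rot: [1.625, 0.875, -1.615]
wrist_force: [0.7, 0.0, -5.6]
width: 0.262
```

```bash
python3 k.py
```

```text
t 11.95 p [ 0.4916 -0.034   0.0949] q6 0.457 F [ 0.7  0.  -5.6] M [-0.07 -0.3   0.01] w 0.262 
R [[0.006, 0.837, -0.547], [0.0, -0.547, -0.837], [-1.0, 0.005, -0.004]]
[84.9 49.6 94.9] jaw fix deg -22.5
```

Request:
{"name": "arm_command", "arguments": {"series": [[[0.1, 0, 0, 0.03, 0, 0, 0], [0.12, 0, 0, 0.03, 0, 0, 0], [0.12, 0, 0, 0.03, 0, 0, 0], [0.12, 0, 0, 0.03, 0, 0, 0], [0.12, 0, 0, 0.03, 0, 0, 0], [0.12, 0, 0, 0.03, 0, 0, 0], [0.12, 0, 0, 0.03, 0, 0, 0], [0.1, 0, 0, 0.03, 0, 0, 0]]]}}

```text
time: 12.75
tool_pos: [0.4913, -0.0349, 0.0927]
tcp_rot: [2.208, 0.039, -2.193]
wrist_force: [-0.8, 1.4, -2.1]
width: 0.26
```

```bash
python3 k.py
```

```text
t 12.75 p [ 0.4913 -0.0349  0.0927] q6 1.414 F [-0.8  1.4 -2.1] M [-0.12  0.12  0.03] w 0.26 
R [[0.007, 0.038, -0.999], [-0.003, -0.999, -0.038], [-1.0, 0.003, -0.007]]
[84.8 48.6 92.7] jaw fix deg -77.1
```

Request:
{"name": "arm_command", "arguments": {"series": [[[0.06, 0, 0, 0.02, 0, 0, 0], [0.06, 0, 0, 0.02, 0, 0, 0]]]}}

```text
time: 12.95
tool_pos: [0.4912, -0.035, 0.0925]
tcp_rot: [-2.186, 0.098, 2.171]
wrist_force: [-0.1, 1.2, -2.7]
width: 0.264
```

```bash
python3 k.py
```

```text
t 12.95 p [ 0.4912 -0.035   0.0925] q6 1.54 F [-0.1  1.2 -2.7] M [-0.07  0.13  0.06] w 0.264 
R [[0.007, -0.087, -0.996], [-0.003, -0.996, 0.087], [-1.0, 0.003, -0.007]]
[84.7 48.5 92.5] jaw fix deg -84.3
```

Request:
{"name": "arm_command", "arguments": {"series": [[[0.06, 0, 0, 0, 0, 0, 0], [0.06, 0, 0, 0, 0, 0, 0]]]}}

```text
time: 13.15
tool_pos: [0.4912, -0.0351, 0.0924]
tcp_rot: [-2.119, 0.227, 2.104]
wrist_force: [0.1, 0.4, -4.1]
width: 0.262
```

```bash
python3 k.py
```

```text
t 13.15 p [ 0.4912 -0.0351  0.0924] q6 1.665 F [ 0.1  0.4 -4.1] M [-0.13  0.06  0.28] w 0.262 
R [[0.007, -0.21, -0.978], [-0.004, -0.978, 0.21], [-1.0, 0.002, -0.007]]
[84.7 48.4 92.4] jaw fix deg -91.5
```

Request:
{"name": "arm_command", "arguments": {"series": [[[0.05, 0, 0, 0, 0, 0, 0], [0.05, 0, 0, 0, 0, 0, 0]]]}}

```text
time: 13.35
tool_pos: [0.4918, -0.035, 0.0925]
tcp_rot: [-2.064, 0.326, 2.046]
wrist_force: [1.2, 2.4, -5.0]
width: 0.259
```

```bash
python3 k.py
```

```text
t 13.35 p [ 0.4918 -0.035   0.0925] q6 1.766 F [ 1.2  2.4 -5. ] M [ 0.13 -0.1   0.78] w 0.259 
R [[0.008, -0.306, -0.952], [-0.005, -0.952, 0.306], [-1.0, 0.002, -0.009]]
[85.3 48.6 92.5] jaw fix deg -97.2
```

Request:
{"name": "arm_command", "arguments": {"series": [[[0, 0, 0, 0, 0, 0, 0.5], [0, 0, 0, 0, 0, 0, 0.5], [0, 0, 0, 0, 0, 0, 0.5], [0, 0, 0, -2, 0, 0, 0.5], [0, 0, 0, -4, 0, 0, 0.5], [-0.14, 0, 0, -4, 0, 0, 0.5], [-0.14, 0, 0, 0, 0, 0, 0.5], [-0.14, 0, 0, 0, 0, 0, 0.5], [-0.14, 0, 0, 0, 0, 0, 0.5], [-0.14, 0, 0, 0, 0, 0, 0.5]]]}}

```text
time: 14.35
tool_pos: [0.4947, -0.0363, 0.2023]
tcp_rot: [2.003, 0.411, -1.969]
wrist_force: [-1.0, 0.3, 0.6]
width: 0.499
```

Request:
{"name": "arm_command", "arguments": {"series": [[[-0.14, 0, 0, 0, 0, 0, 0.5], [-0.14, 0, 0, 0, 0, 0, 0.5], [-0.14, 0, 0, 0, 0, 0, 0.5], [-0.14, 0, 0, 0, 0, 0, 0.5], [-0.14, 0, 0, 0, 0, 0, 0.5], [-0.14, 0, 0, 0, 0, 0, 0.5], [-0.14, 0, 0, 0, 0, 0, 0.5], [0, 0, 0, 0, 0, 0, 0.5]]]}}

```text
time: 15.15
tool_pos: [0.497, -0.038, 0.2069]
tcp_rot: [1.309, 1.12, -1.284]
wrist_force: [-0.8, 0.2, 0.6]
width: 0.497
```

```bash
python3 look.py w8;python3 k.py
```

```text
t 15.15 p [ 0.497  -0.038   0.2069] q6 0.007 F [-0.8  0.2  0.6] M [ 0.   -0.04 -0.02] w 0.497 
R [[0.028, 0.992, -0.127], [-0.01, -0.126, -0.992], [-1.0, 0.029, 0.006]]
tcp inF [ 91.   46.6 206.9]
end bar mid [0.4401 0.0379] inF [ 21.  110.7] ang 150.7 fix ang 161.4 len 0.0642 zmax 0.0976 hub inF [ 21.5 110.9  99.5]
bl bar mid [ 0.4902 -0.0316] inF [83.1 51.7] ang 169.4 fix ang 0.0 len 0.0638 zmax 0.0948 hub inF [83.3 52.3 96.7]
br bar mid [ 0.4756 -0.1247] inF [ 86.  -42.5] ang 171.4 fix ang 2.0 len 0.0586 zmax 0.0949 hub inF [ 83.4 -40.6  95.7]
t 15.2 p [ 0.4971 -0.0381  0.2069] q6 0.01 F [ 0.1 -0.6 -0.3] M [-0.01 -0.01  0.02] w 0.504 
R [[0.028, 0.991, -0.13], [-0.01, -0.129, -0.992], [-1.0, 0.029, 0.006]]
[ 91.   46.6 206.9] jaw fix deg 3.2
```

View pics/w8.png

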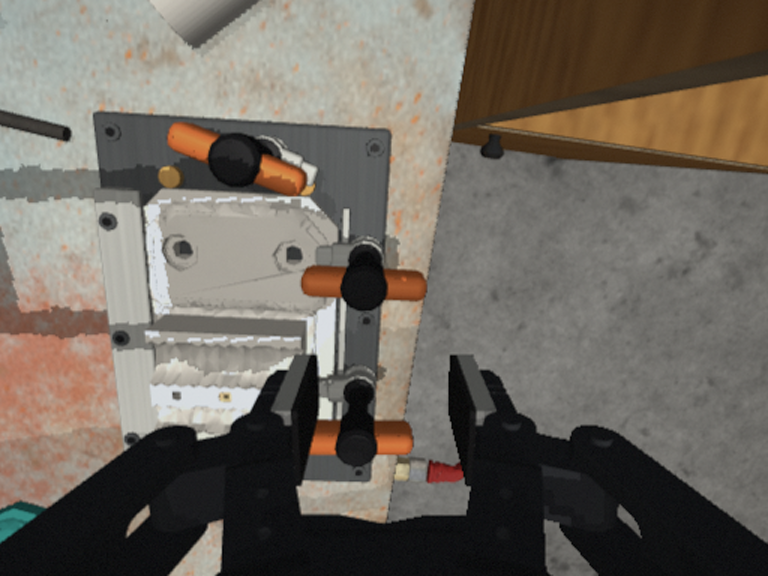

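Request:
{"name": "arm_command", "arguments": {"series": [[[-0.14, 0.005, 0.03, 0, 0, 0, 0.5], [-0.14, 0, 0, 0, 0, 0, 0.5], [-0.14, 0, 0, 0, 0, 0, 0.5], [-0.14, 0, 0, 0, 0, 0, 0.5], [-0.14, 0, 0, 0, 0, 0, 0.5], [-0.14, 0, 0, 0, 0, 0, 0.5], [-0.14, 0, 0, 0, 0, 0, 0.5], [-0.14, 0, 0, 0, 0, 0, 0.5], [-0.1, 0, 0, 0, 0, 0, 0.5], [0, 0, 0, 0, 0, 0, 0.5]]]}}

```text
time: 16.2
tool_pos: [0.498, -0.039, 0.2092]
tcp_rot: [0.368, 1.477, -0.356]
wrist_force: [0.3, 0.7, 0.4]
width: 0.502
```

```bash
python3 -c "
from h import *
from workcell import bot
delta(bot,[0.44,0.037,0.092],1.059)"
```

```text
t 16.2 p [ 0.498  -0.039   0.2092] q6 -1.234 F [0.3 0.7 0.4] M [0.01 0.01 0.04] w 0.502 
R [[0.063, 0.449, 0.892], [-0.007, 0.893, -0.449], [-0.998, 0.022, 0.059]]
shift cm tool [11.28  3.94 -9.28]
turn tool [ 0.046  0.059 -0.023]
```

Request:
{"name": "arm_command", "arguments": {"series": [[[0.046, 0.06, -0.023, 0, 0, 0, 0.5], [0, 0, 0, 0, 1.3, -3, 0.5], [0, 0, 0, 0, 1.3, -3, 0.5], [0, 0, 0, 2, 1.3, -3, 0.5], [0, 0, 0, 2, 0, 0, 0.5], [0, 0, 0, 0, 0, 0, 0.5]]]}}

```text
time: 16.8
tool_pos: [0.4394, 0.0416, 0.1693]
tcp_rot: [0.429, 1.529, -0.428]
wrist_force: [-1.0, -0.4, -0.3]
width: 0.497
```

```bash
python3 -c "
from h import *
from workcell import bot
delta(bot,[0.44,0.037,0.092],1.059)";python3 look.py w9
```

```text
t 16.8 p [0.4394 0.0416 0.1693] q6 -0.988 F [-1.  -0.4 -0.3] M [0.01 0.04 0.02] w 0.497 
R [[-0.001, 0.52, 0.854], [0.001, 0.854, -0.52], [-1.0, 0.0, -0.001]]
shift cm tool [ 7.73 -0.36  0.3 ]
turn tool [-0.035 -0.001 -0.   ]
t 16.8 p [0.4394 0.0416 0.1693] q6 -0.988 F [-1.  -0.4 -0.3] M [0.01 0.04 0.02] w 0.497 
R [[-0.001, 0.52, 0.854], [0.001, 0.854, -0.52], [-1.0, 0.0, -0.001]]
tcp inF [ 19.6 114.2 169.3]
end bar mid [0.4387 0.038 ] inF [ 19.6 110.5] ang 150.6 fix ang 161.2 len 0.0632 zmax 0.0976 hub inF [ 18.3 111.3  99.2]
bl bar mid [ 0.5074 -0.0343] inF [100.4  52.2] ang -137.7 fix ang 52.9 len 0.0154 zmax 0.0947 hub inF [82.7 56.5 95.2]
br not seen
```

View pics/w9.png

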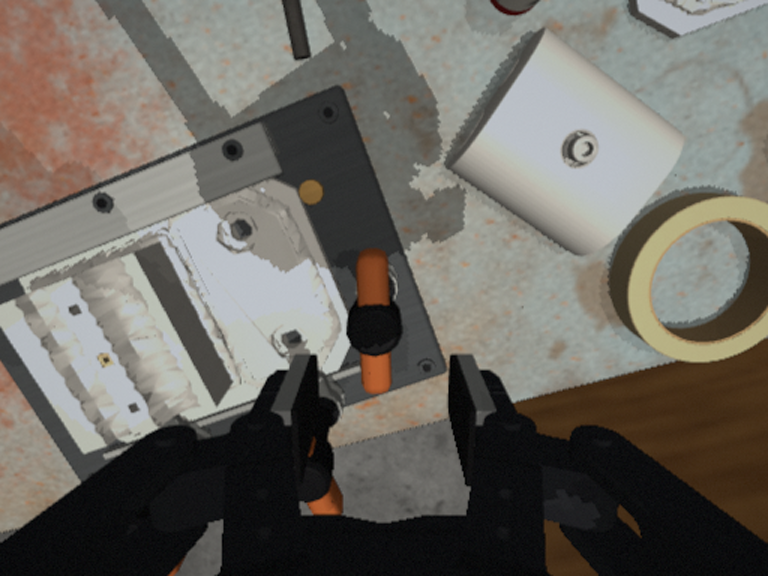

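Request:
{"name": "arm_command", "arguments": {"series": [[[-0.03, 0, 0, 2.5, -0.3, 0.2, 0.5], [0, 0, 0, 3, 0, 0, 0.5], [0, 0, 0, 1.5, 0, 0, 0.5], [0, 0, 0, 0.3, 0, 0, 0.5], [0, 0, 0, 0, 0, 0, 0.5]]]}}

```text
time: 17.35
tool_pos: [0.4479, 0.0363, 0.1027]
tcp_rot: [0.417, 1.519, -0.41]
wrist_force: [-0.6, -0.5, 0.3]
width: 0.502
```

```bash
python3 -c "
from h import *
from workcell import bot
delta(bot,[0.4392,0.0375,0.092],1.059)
p,d=bot.read_camera('wrist');cv2.imwrite('pics/w10.png',p)"
```

```text
t 17.35 p [0.4479 0.0363 0.1027] q6 -1.018 F [-0.6 -0.5  0.3] M [-0.   -0.02 -0.  ] w 0.502 
R [[0.013, 0.504, 0.863], [0.001, 0.864, -0.504], [-1.0, 0.007, 0.01]]
shift cm tool [ 1.06 -0.34 -0.83]
turn tool [-0.017  0.01  -0.007]
```

View pics/w10.png

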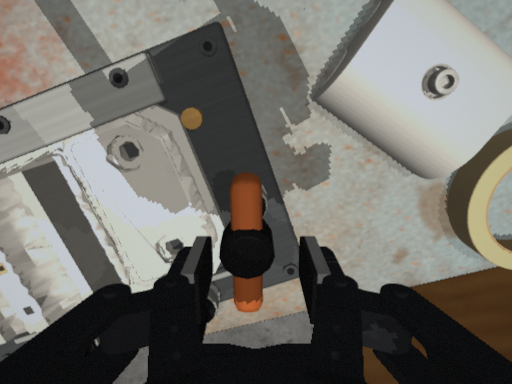

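Request:
{"name": "arm_command", "arguments": {"series": [[[-0.015, 0.01, -0.007, 0.3, -0.3, -0.8, 0.5], [0, 0, 0, 0.9, 0, 0, 0.5], [0, 0, 0, 0, 0, 0, 0.5]]]}}

```text
time: 17.7
tool_pos: [0.4419, 0.0377, 0.0934]
tcp_rot: [0.404, 1.527, -0.401]
wrist_force: [-0.4, -0.0, 0.2]
width: 0.497
```

```bash
python3 -c "
from h import *
from workcell import bot
delta(bot,[0.4392,0.0375,0.092],1.059)"
```

```text
t 17.7 p [0.4419 0.0377 0.0934] q6 -1.028 F [-0.4 -0.   0.2] M [-0.02  0.05  0.03] w 0.497 
R [[0.006, 0.491, 0.871], [0.0, 0.871, -0.491], [-1.0, 0.003, 0.005]]
shift cm tool [ 0.14 -0.15 -0.23]
turn tool [-0.002  0.005 -0.003]
```

Request:
{"name": "arm_command", "arguments": {"series": [[[0, 0, 0, 0.1, -0.15, -0.25, 0.5], [0, 0, 0, 0, 0, 0, 0], [0, 0, 0, 0, 0, 0, 0], [0, 0, 0, 0, 0, 0, 0], [0, 0, 0, 0, 0, 0, 0]]], "newtons": 80}}

```text
time: 18.2
tool_pos: [0.4389, 0.0374, 0.0931]
tcp_rot: [0.403, 1.526, -0.401]
wrist_force: [-0.5, -0.2, -0.6]
width: 0.265
```

```bash
python3 k.py
```

```text
t 18.2 p [0.4389 0.0374 0.0931] q6 -1.028 F [-0.5 -0.2 -0.6] M [-0.01  0.06  0.04] w 0.265 
R [[0.007, 0.491, 0.871], [-0.001, 0.871, -0.491], [-1.0, 0.003, 0.006]]
[ 19.9 109.9  93.1] jaw fix deg 71.3
```

Request:
{"name": "arm_command", "arguments": {"series": [[[0.1, 0, 0, 0.03, 0, 0, 0], [0.12, 0, 0, 0.03, 0, 0, 0], [0.12, 0, 0, 0.03, 0, 0, 0], [0.12, 0, 0, 0.03, 0, 0, 0], [0.12, 0, 0, 0.03, 0, 0, 0], [0.12, 0, 0, 0.03, 0, 0, 0], [0.12, 0, 0, 0.03, 0, 0, 0], [0.12, 0, 0, 0.03, 0, 0, 0]]]}}

```text
time: 19.0
tool_pos: [0.4397, 0.0377, 0.091]
tcp_rot: [1.152, 1.24, -1.143]
wrist_force: [-0.2, -0.1, 1.3]
width: 0.263
```

```bash
python3 k.py
```

```text
t 19.0 p [0.4397 0.0377 0.091 ] q6 -0.052 F [-0.2 -0.1  1.3] M [-0.11  0.11  0.09] w 0.263 
R [[0.008, 0.997, 0.082], [-0.0, 0.082, -0.997], [-1.0, 0.008, 0.001]]
[ 20.6 110.4  91. ] jaw fix deg 15.4
```

Request:
{"name": "arm_command", "arguments": {"series": [[[0.08, 0, 0, 0.02, 0, 0, 0], [0.06, 0, 0, 0.02, 0, 0, 0], [0.06, 0, 0, 0.02, 0, 0, 0]]]}}

```text
time: 19.3
tool_pos: [0.44, 0.0378, 0.0906]
tcp_rot: [1.306, 1.14, -1.296]
wrist_force: [-0.5, 0.0, 1.6]
width: 0.26
```

```bash
python3 k.py
```

```text
t 19.3 p [0.44   0.0378 0.0906] q6 0.158 F [-0.5  0.   1.6] M [-0.04  0.21  0.09] w 0.26 
R [[0.008, 0.992, -0.127], [-0.0, -0.127, -0.992], [-1.0, 0.008, -0.001]]
[ 20.9 110.5  90.6] jaw fix deg 3.4
```

Request:
{"name": "arm_command", "arguments": {"series": [[[0.06, 0, 0, 0, 0, 0, 0], [0.06, 0, 0, 0, 0, 0, 0]]]}}

```text
time: 19.5
tool_pos: [0.4401, 0.0379, 0.0905]
tcp_rot: [1.395, 1.074, -1.384]
wrist_force: [0.5, 0.4, -0.3]
width: 0.259
```

```bash
python3 k.py
```

```text
t 19.5 p [0.4401 0.0379 0.0905] q6 0.281 F [ 0.5  0.4 -0.3] M [-0.01  0.08  1.  ] w 0.259 
R [[0.008, 0.969, -0.248], [-0.001, -0.248, -0.969], [-1.0, 0.008, -0.001]]
[ 21.  110.7  90.5] jaw fix deg -3.7
```

End stop reached (moment jumped from 0.09 to 1.0 N m). Release, rise, back off to the right and look at everything.

Request:
{"name": "arm_command", "arguments": {"series": [[[0, 0, 0, 0, 0, 0, 0.5], [0, 0, 0, 0, 0, 0, 0.5], [0, 0, 0, 0, 0, 0, 0.5], [0, 0, 0, -2, 0, 0, 0.5], [0, 0, 0, -4, 0, 0, 0.5], [0, 0, 0, -4, 0, 1, 0.5], [0, 0, 0, -3, -2, 4, 0.5], [0, 0, 0, -3, -2, 4, 0.5], [0, 0, 0, 0, 0, 4, 0.5], [0, 0, 0, 0, 0, 0, 0.5]]]}}

```text
time: 20.5
tool_pos: [0.371, -0.0769, 0.2522]
tcp_rot: [1.386, 1.076, -1.378]
wrist_force: [1.4, -0.1, -1.1]
width: 0.501
```

```bash
python3 look.py w11; python3 - <<'E'
from workcell import bot
import cv2
p,d=bot.read_camera("scene");cv2.imwrite("pics/scene2.png",cv2.resize(p[100:250,120:320],None,fx=4,fy=4,interpolation=cv2.INTER_CUBIC))
E
```

```text
t 20.5 p [ 0.371  -0.0769  0.2522] q6 -0.028 F [ 1.4 -0.1 -1.1] M [0.05 0.02 0.01] w 0.501 
R [[0.009, 0.971, -0.238], [-0.004, -0.238, -0.971], [-1.0, 0.01, 0.002]]
tcp inF [-25.7 -15.  252.2]
end bar mid [0.4376 0.032 ] inF [ 19.6 104.4] ang 79.6 fix ang 90.2 len 0.0528 zmax 0.0949 hub inF [ 19.1 109.7  96.7]
bl bar mid [ 0.4896 -0.0325] inF [82.7 50.6] ang 169.6 fix ang 0.2 len 0.0631 zmax 0.0949 hub inF [81.3 50.7 96.7]
br bar mid [ 0.472  -0.1246] inF [ 82.4 -43.1] ang 171.1 fix ang 1.7 len 0.0623 zmax 0.0948 hub inF [ 81.9 -42.   96.2]
```

View pics/w11.png

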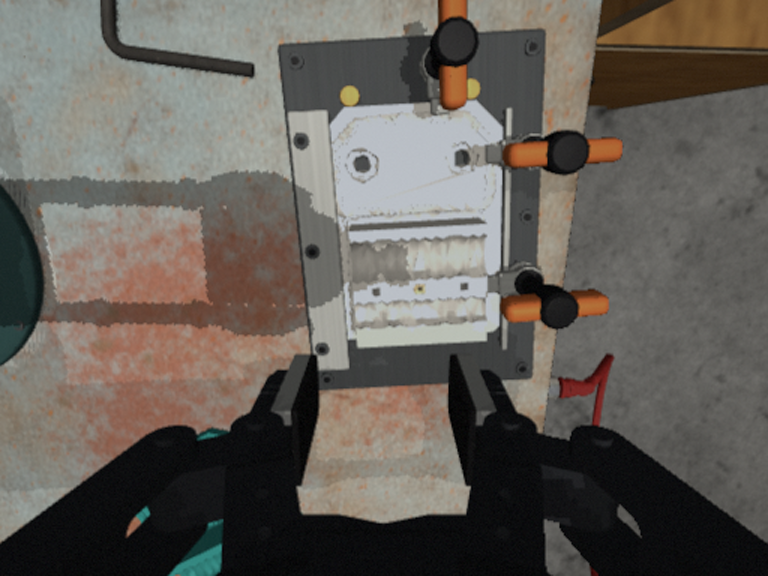

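View pics/scene2.png

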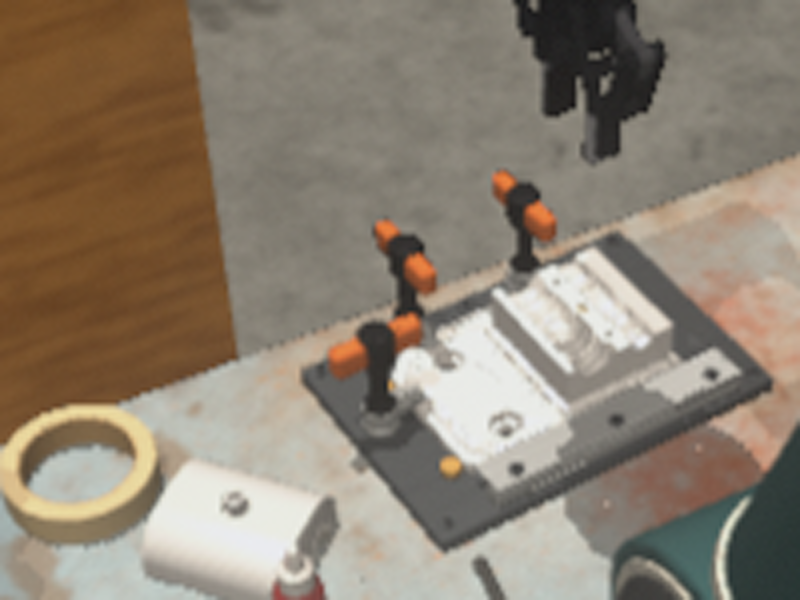

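```bash
python3 - <<'E'
from h import *
import pickle
a=[]
for t,(x,y) in dict(w2=(200,35),w11=(215,50)).items():
    p,d,i=pickle.load(open(f"pics/{t}.pkl","rb"))
    a.append(cv2.resize(p[y:y+50,x:x+130],None,fx=6,fy=5.6,interpolation=cv2.INTER_CUBIC))
    q=[F(-42,87,16.5),F(42,87,16.5)]; print(t,[proj(i,k).round(1).tolist() for k in q])
    K=i["K"];T=i["extrinsics"];v,u=np.mgrid[0:384,0:512]
    c=np.stack([(u-K[0,2])/K[0,0]*d,(v-K[1,2])/K[1,1]*d,d],-1);W=c@T[:3,:3].T+T[:3,3]
    L=W-np.array([*O,0]);cc,ss=np.cos(YAW),np.sin(YAW)
    X=(cc*L[...,0]+ss*L[...,1])*1000;Y=(-ss*L[...,0]+cc*L[...,1])*1000
    # block right face edge by depth
    for xx in (-35,-20,0,20,35):
        m=(abs(X-xx)<2)&(Y>-110)&(Y<-50)&(W[...,2]>.05)
        m2=(abs(X-xx)<2)&(Y>60)&(Y<100)&(W[...,2]>.017)&(W[...,2]<.03)
        print(xx,"right face y",Y[m].min().round(1) if m.any() else None,"left edge",Y[m2].max().round(1) if m2.any() else None)
cv2.imwrite("pics/pins.png",np.vstack(a))
E
```

```text
w2 [[210.7, 54.2], [301.6, 54.0]]
-35 right face y -77.5 left edge 98.5
-20 right face y -77.7 left edge 86.6
0 right face y -77.6 left edge 86.6
20 right face y -77.9 left edge 98.4
35 right face y -77.9 left edge 96.7
w11 [[233.2, 71.0], [312.8, 66.5]]
-35 right face y -77.3 left edge 98.3
-20 right face y -77.6 left edge 86.6
0 right face y -76.9 left edge 86.5
20 right face y -77.2 left edge 97.9
35 right face y -77.7 left edge 82.6
```

View pics/pins.png

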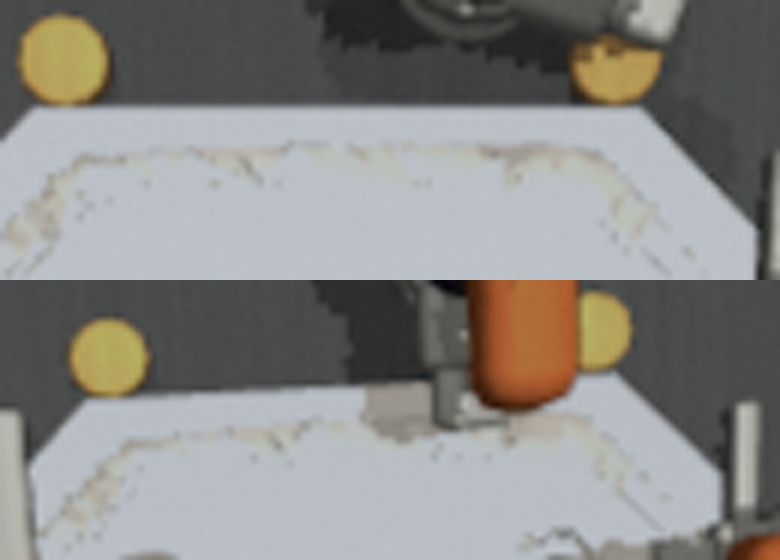

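Request:
{"name": "arm_command", "arguments": {"series": [[[0.14, 0, 0, 0, 0, 0, 0.5], [0.14, 0, 0, 0, 0, 0, 0.5], [0.14, 0, 0, 0, 0, 0, 0.5], [0.14, 0, 0, 0, 0, 0, 0.5], [0.14, 0, 0, 0, 0, 0, 0.5], [0.14, 0, 0, 0, 0, 0, 0.5], [0.14, 0, 0, 0, 0, 0, 0.5], [0.14, 0, 0, 0, 0, 0, 0.5], [0.14, 0, 0, 0, 0, 0, 0.5], [0.14, 0, 0, 0, 0, 0, 0.5]]]}}

```text
time: 21.6
tool_pos: [0.3724, -0.06, 0.2426]
tcp_rot: [-2.156, 0.101, 2.172]
wrist_force: [0.0, -0.4, -0.1]
width: 0.501
```

```bash
python3 -c "
from h import *
from workcell import bot
delta(bot,F(84,-45.2,92),YAW-np.radians(88.3));print(inF(bot.read_state()['tool_pos']))"
```

```text
t 21.6 p [ 0.3724 -0.06    0.2426] q6 1.439 F [ 0.  -0.4 -0.1] M [ 0.   -0.04  0.02] w 0.501 
R [[-0.007, -0.103, -0.995], [0.01, -0.995, 0.103], [-1.0, -0.009, 0.008]]
shift cm tool [ 14.92   5.76 -10.83]
turn tool [0.053 0.008 0.009]
[-27.4   2.  242.6]
```

Request:
{"name": "arm_command", "arguments": {"series": [[[0.053, 0.008, 0.009, 0, 0, 0, 0.5], [0, 0, 0, 0, 1.8, -3.6, 0.5], [0, 0, 0, 2, 1.8, -3.6, 0.5], [0, 0, 0, 4, 1.8, -3.4, 0.5], [0, 0, 0, 3, 0, 0, 0.5], [0, 0, 0, 0, 0, 0, 0.5]]]}}

```text
time: 22.2
tool_pos: [0.471, -0.1189, 0.149]
tcp_rot: [-2.139, 0.151, 2.148]
wrist_force: [-1.0, 0.8, -0.3]
width: 0.499
```

```bash
python3 -c "
from h import *
from workcell import bot
delta(bot,F(84,-45.2,92),YAW-np.radians(88.3));print(inF(bot.read_state()['tool_pos']))"
```

```text
t 22.2 p [ 0.471  -0.1189  0.149 ] q6 1.413 F [-1.   0.8 -0.3] M [0.01 0.04 0.05] w 0.499 
R [[-0.004, -0.145, -0.989], [0.005, -0.989, 0.145], [-1.0, -0.005, 0.004]]
shift cm tool [ 5.7   0.79 -0.36]
turn tool [0.011 0.004 0.005]
[ 80.4 -37.7 149. ]
```

Request:
{"name": "arm_command", "arguments": {"series": [[[0, 0, 0, 1.5, 0.8, -0.3, 0.5], [0, 0, 0, 0, 0, 0, 0.5], [0, 0, 0, 2.5, 0, 0, 0.5], [0, 0, 0, 1.5, 0, 0, 0.5], [0, 0, 0, 0, 0, 0, 0.5]]]}}

```text
time: 22.7
tool_pos: [0.4756, -0.1214, 0.0968]
tcp_rot: [-2.144, 0.141, 2.15]
wrist_force: [-0.9, 0.5, 0.1]
width: 0.501
```

```bash
python3 -c "
from h import *
from workcell import bot
delta(bot,F(84,-45.2,92),YAW-np.radians(88.3));print(inF(bot.read_state()['tool_pos']))"
```

```text
t 22.7 p [ 0.4756 -0.1214  0.0968] q6 1.4 F [-0.9  0.5  0.1] M [0.04 0.01 0.01] w 0.501 
R [[-0.002, -0.138, -0.99], [0.007, -0.99, 0.138], [-1.0, -0.006, 0.003]]
shift cm tool [0.47 0.59 0.16]
turn tool [0.018 0.003 0.006]
[ 85.3 -39.3  96.8]
```

Request:
{"name": "arm_command", "arguments": {"series": [[[0, 0, 0, 0.1, 0.55, 0.15, 0.5], [0, 0, 0, 0.3, 0.1, 0, 0.5], [0, 0, 0, 0, 0, 0, 0.5]]]}}

```text
time: 23.0
tool_pos: [0.4754, -0.1273, 0.0969]
tcp_rot: [-2.152, 0.14, 2.145]
wrist_force: [0.0, -1.2, 0.5]
width: 0.502
```

```bash
python3 -c "
from h import *
from workcell import bot
delta(bot,F(84,-45.2,92),YAW-np.radians(88.3));print(inF(bot.read_state()['tool_pos']))"
```

```text
t 23.0 p [ 0.4754 -0.1273  0.0969] q6 1.386 F [ 0.  -1.2  0.5] M [-0.04 -0.    0.05] w 0.502 
R [[0.003, -0.135, -0.991], [0.005, -0.991, 0.135], [-1.0, -0.006, -0.002]]
shift cm tool [0.49 0.   0.22]
turn tool [ 0.02  -0.002  0.006]
[ 86.2 -45.1  96.9]
```

Request:
{"name": "arm_command", "arguments": {"series": [[[0, 0, 0, 0.5, 0, 0.2, 0.5], [0, 0, 0, 0.2, 0, 0, 0.5], [0, 0, 0, 0, 0, 0, 0], [0, 0, 0, 0, 0, 0, 0], [0, 0, 0, 0, 0, 0, 0], [0, 0, 0, 0, 0, 0, 0]]], "newtons": 80}}

```text
time: 23.6
tool_pos: [0.4743, -0.1276, 0.0916]
tcp_rot: [-2.155, 0.142, 2.142]
wrist_force: [-0.2, 0.1, -0.1]
width: 0.26
```

```bash
python3 k.py
```

```text
t 23.6 p [ 0.4743 -0.1276  0.0916] q6 1.385 F [-0.2  0.1 -0.1] M [-0.05  0.07 -0.  ] w 0.26 
R [[0.006, -0.136, -0.991], [0.004, -0.991, 0.136], [-1.0, -0.005, -0.005]]
[ 85.2 -45.6  91.6] jaw fix deg -87.2
```

Request:
{"name": "arm_command", "arguments": {"series": [[[0.05, 0, 0, 0, 0, 0, 0], [0.05, 0, 0, 0, 0, 0, 0]]]}}

```text
time: 23.8
tool_pos: [0.4744, -0.1278, 0.0915]
tcp_rot: [-2.1, 0.245, 2.088]
wrist_force: [-0.6, -0.4, 1.1]
width: 0.26
```

```bash
python3 k.py
```

```text
t 23.8 p [ 0.4744 -0.1278  0.0915] q6 1.486 F [-0.6 -0.4  1.1] M [0.05 0.05 1.03] w 0.26 
R [[0.006, -0.235, -0.972], [0.004, -0.972, 0.235], [-1.0, -0.005, -0.005]]
[ 85.4 -45.8  91.5] jaw fix deg -92.9
```

Request:
{"name": "arm_command", "arguments": {"series": [[[0.05, 0, 0, 0, 0, 0, 0], [0.04, 0, 0, 0, 0, 0, 0]]]}}

```text
time: 24.0
tool_pos: [0.4744, -0.1279, 0.0915]
tcp_rot: [-2.048, 0.334, 2.037]
wrist_force: [-0.4, 0.2, 0.8]
width: 0.261
```

```bash
python3 k.py
```

```text
t 24.0 p [ 0.4744 -0.1279  0.0915] q6 1.578 F [-0.4  0.2  0.8] M [-0.04  0.07  0.66] w 0.261 
R [[0.006, -0.321, -0.947], [0.003, -0.947, 0.321], [-1.0, -0.004, -0.005]]
[ 85.4 -45.9  91.5] jaw fix deg -98.1
```

Firmly on its stop. Release, retreat and take the last look.

Request:
{"name": "arm_command", "arguments": {"series": [[[0, 0, 0, 0, 0, 0, 0.5], [0, 0, 0, 0, 0, 0, 0.5], [0, 0, 0, 0, 0, 0, 0.5], [0, 0, 0, -2, 0, 0, 0.5], [0, 0, 0, -4, 0, 0, 0.5], [-0.14, 0, 0, -4, 0, 0, 0.5], [-0.14, 0, 0, -4, 0, 0, 0.5], [-0.14, 0, 0, -2, 0, 0, 0.5], [-0.14, 0, 0, 0, 0, 0, 0.5], [-0.14, 0, 0, 0, 0, 0, 0.5]]]}}

```text
time: 25.0
tool_pos: [0.4728, -0.1279, 0.257]
tcp_rot: [2.006, 0.412, -1.997]
wrist_force: [-0.4, 0.4, -0.5]
width: 0.498
```

Request:
{"name": "arm_command", "arguments": {"series": [[[-0.14, 0, 0, 0, 0, 0, 0.5], [-0.14, 0, 0, 0, 0, 0, 0.5], [-0.14, 0, 0, 0, 0, 0, 0.5], [-0.14, 0, 0, 0, 0, 0, 0.5], [-0.14, 0, 0, 0, 0, 0, 0.5], [-0.14, 0, 0, 0, -3, 0, 0.5], [0, 0, 0, 0, -4, 3, 0.5], [0, 0, 0, 0, 0, 0, 0.5], [0, 0, 0, 0, 0, 0, 0.5]]]}}

```text
time: 25.9
tool_pos: [0.3979, -0.1326, 0.2574]
tcp_rot: [1.423, 1.059, -1.407]
wrist_force: [0.3, 0.8, 0.1]
width: 0.498
```

```bash
python3 look.py w12; python3 - <<'E'
from h import *
import pickle
p,d,i=pickle.load(open("pics/w12.pkl","rb"))
K=i["K"];T=i["extrinsics"];v,u=np.mgrid[0:384,0:512]
c=np.stack([(u-K[0,2])/K[0,0]*d,(v-K[1,2])/K[1,1]*d,d],-1);W=c@T[:3,:3].T+T[:3,3]
L=W-np.array([*O,0]);cc,ss=np.cos(YAW),np.sin(YAW)
X=(cc*L[...,0]+ss*L[...,1])*1000;Y=(-ss*L[...,0]+cc*L[...,1])*1000
for xx in (-35,-20,0,20,35):
    m=(abs(X-xx)<2)&(Y>-110)&(Y<-50)&(W[...,2]>.05)
    print(xx,Y[m].min().round(1) if m.any() else None)
E
```

```text
t 25.9 p [ 0.3979 -0.1326  0.2574] q6 -0.104 F [0.3 0.8 0.1] M [0.01 0.   0.02] w 0.498 
R [[0.008, 0.96, -0.281], [0.004, -0.281, -0.96], [-1.0, 0.007, -0.006]]
tcp inF [ 11.  -64.6 257.4]
end bar mid [0.4335 0.0098] inF [19.7 81.8] ang 163.1 fix ang 173.8 len 0.0129 zmax 0.0946 hub inF [19.3 78.1 86.4]
bl bar mid [ 0.4897 -0.0331] inF [82.9 50.1] ang 169.6 fix ang 0.3 len 0.0631 zmax 0.095 hub inF [82.1 49.4 96.7]
br bar mid [ 0.4724 -0.1253] inF [ 82.9 -43.8] ang 169.6 fix ang 0.2 len 0.0629 zmax 0.0948 hub inF [ 82.3 -43.3  96.8]
-35 -78.1
-20 -77.0
0 -77.3
20 -77.8
35 -77.3
```

View pics/w12.png

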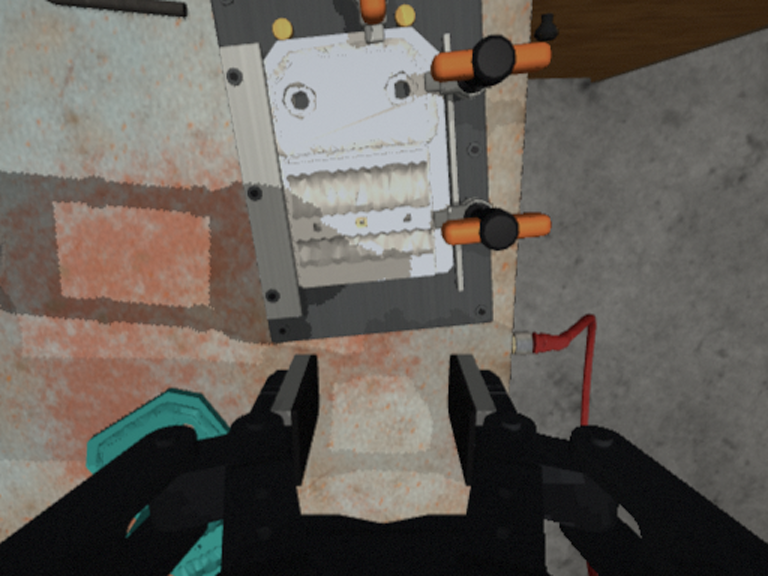

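The picture shows all three straps over the foot. The two far knobs, at (492,60) and (497,228), now agree to 0.1°. The foot's left edge meets the pins at (282,28) and (405,15). I'm handing in.

```bash
python3 -c "
from workcell import bot
print(bot.finish_job())"
```

```text
the job is handed in; nothing more can be done
None
```

The saddle is home against both brass pins and all three clamps are closed. I handed the job in at about 26 s of the 64 s allowed, with the gripper open and clear of everything.

**Push:** I slid the saddle about 24 mm to the left with the shut fingers on the block's right face. It took 2–3 N while sliding and stopped at about 10 N against the pins. The close-up shows the foot's edge touching both pins. After clamping, the block's right face measured -77 to -78 mm in the fixture frame, where home is -78.

**Clamps:** I turned far right, far left and end clockwise, in that order. At each stop the wrist moment rose from about 0.1 N m to between 0.8 and 1.2 N m. After the first pass the far right knob looked about 1.5° short, so I gripped it again and turned it back onto its stop. The two far knobs now agree to 0.1°, and all three knobs sit about 2.7 mm lower than before.

**Checks that disagreed:**
- All three knobs were already 19–28° on from the listed open direction before I touched them.
- They ended at about 90° by my fixture yaw, not 83° (1.45 rad). I put this down to an offset in the bars, because the moment rise showed the stops were reached.
- In the last picture the end knob was mostly out of view, so its angle there is not usable. The view before that showed it square over the saddle's edge.

I did not touch the cap, tape, bottle or turquoise look-alike.

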